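# Fit new steel gears and bearings to two gearmotors

### The job

Two opened gearmotors are being rebuilt. Fit the new steel gears on the upright output shafts, the large one in the black gearbox and the small one in the aluminium gearbox, each hub up and right down on its seat, then put the ball bearing of the same size on the shaft on top of each gear, resting on the hub. Lower every part down its shaft rather than letting it drop, and leave the old white gears and the screwdriver where they lie.

Things in the scene. Friction and masses are not known exactly. Their poses are not given: they have to be found in the camera images.
- gearbox_large: Fixed open gearmotor case: black box 92 x 107 mm, walls 28 mm high, black motor (44 mm dia) on its +x side, brass worm along +y. Origin: on the axis of its upright steel shaft, at bench level, z up. Shaft 16 mm dia to 64 mm above bench, then tapers to 4 mm dia at the tip, 82 mm up. Gear rests on a brass collar 16 mm above bench; bearing, on the gear's hub, has its underside 50 mm above bench.
- gearbox_small: Fixed open gearmotor case: bare aluminium box 74 x 88 mm, walls 23 mm high, aluminium motor (36 mm dia) on its +x side, brass worm along +y. Origin: on the axis of its upright steel shaft, at bench level, z up. Shaft 12 mm dia to 55 mm above bench, then tapers to 4 mm dia at the tip, 70 mm up. Gear rests on a brass collar 13 mm up; bearing, on the gear's hub, has its underside 43 mm up.
- gear_large: Loose steel toothed wheel, 68 mm dia, 12 mm thick, with a raised hub on top, 32 mm dia and 22 mm high (34 mm overall), and a 20 mm bore right through; about 0.33 kg. Lies flat on the bench, hub up. Origin: on the axis at the flat underside; z along the axis towards the hub. Easily held by the hub.
- gear_small: Loose steel toothed wheel, 50 mm dia, 10 mm thick, with a raised hub on top, 26 mm dia and 20 mm high (30 mm overall), and a 16 mm bore right through; about 0.16 kg. Lies flat on the bench, hub up. Origin: on the axis at the flat underside; z along the axis towards the hub. Easily held by the hub.
- bearing_large: Loose ball bearing, steel rings with blue seals: 42 mm outside dia, 20 mm bore, 12 mm high, about 0.07 kg. Lies flat on the bench; either face may be up. Origin: on the axis at the underside; z along the axis.
- bearing_small: Loose ball bearing, steel rings with orange seals: 32 mm outside dia, 16 mm bore, 10 mm high, about 0.03 kg. Lies flat on the bench; either face may be up. Origin: on the axis at the underside; z along the axis.
- old_gear_large: Bystander: loose worn gear of white nylon, of the same shape and size as the large steel gear (68 mm dia, 34 mm high), hub up. Origin: on the axis at the underside.
- old_gear_small: Bystander: loose worn gear of white nylon, of the same shape and size as the small steel gear (50 mm dia, 30 mm high), hub up. Origin: on the axis at the underside.
- screwdriver: Bystander: loose screwdriver with a red handle, stubby, 120 mm long, 26 mm thick, lying on the bench beside the gearboxes. Origin: middle of its length, at the underside; x along it towards the tip.
Mind the look-alikes: they are no part of the job. Leave any pink or turquoise look-alike of the bearing_large alone. What is shaped like the gear_large but red or turquoise is not meant.

How it is judged:
At the end, for the whole second after the job is handed in: Each steel gear is on the shaft of its own gearbox, hub up within 0.1 rad, seated on the collar (height within 4 mm), and the bearing of the same size lies flat on its hub on the same shaft (height within 4 mm, tilt under 0.1 rad), every axis within 5 mm of the shaft's, all released and at rest (horizontal distance between each of gear_large, bearing_large and gearbox_large below 0.005 m and linear speed of each of gear_large, bearing_large, gear_small, bearing_small below 0.02 m/s and angular speed of each of gear_large, bearing_large, gear_small, bearing_small below 0.2 rad/s and angle between each of gear_large, gear_small's own z axis and vertical below 0.1 rad and z of gear_large in the frame of gearbox_large between 0.012 and 0.02 m and ((angle between bearing_large's own z axis and vertical below 0.1 rad and z of bearing_large in the frame of gearbox_large between 0.046 and 0.054 m) or (angle between bearing_large's own z axis and vertical above 3.04 rad and z of bearing_large in the frame of gearbox_large between 0.058 and 0.066 m)) and horizontal distance between each of gear_small, bearing_small and gearbox_small below 0.005 m and z of gear_small in the frame of gearbox_small between 0.009 and 0.017 m and ((angle between bearing_small's own z axis and vertical below 0.1 rad and z of bearing_small in the frame of gearbox_small between 0.039 and 0.047 m) or (angle between bearing_small's own z axis and vertical above 3.04 rad and z of bearing_small in the frame of gearbox_small between 0.049 and 0.057 m))); the robot touches nothing.
It fails at once if a steel gear or bearing is let fall down its shaft (faster than 0.6 m/s) instead of being lowered ((horizontal distance between gear_large and gearbox_large below 0.012 m and z of gear_large in the frame of gearbox_large below 0.085 m and linear speed of gear_large above 0.6 m/s) or (horizontal distance between bearing_large and gearbox_large below 0.012 m and z of bearing_large in the frame of gearbox_large below 0.085 m and linear speed of bearing_large above 0.6 m/s) or (horizontal distance between gear_small and gearbox_small below 0.012 m and z of gear_small in the frame of gearbox_small below 0.085 m and linear speed of gear_small above 0.6 m/s) or (horizontal distance between bearing_small and gearbox_small below 0.012 m and z of bearing_small in the frame of gearbox_small below 0.085 m and linear speed of bearing_small above 0.6 m/s)).
It fails at once if the large old white gear is moved more than 25 mm (distance of old_gear_large from where it was at the start of the episode above 0.025 m).
It fails at once if the small old white gear is moved more than 25 mm (distance of old_gear_small from where it was at the start of the episode above 0.025 m).
It fails at once if the screwdriver is moved more than 25 mm (distance of screwdriver from where it was at the start of the episode above 0.025 m).
It also fails if it takes over 112 s, if anything falls off the work surface, if the arm or the gripper's body presses on something with over 40 N, if the wrist force passes 120 N, or if a joint passes its speed limit or range.

### The arm

A 7-joint arm with a two-finger parallel gripper is mounted at the origin on the work surface. World frame = base frame: x ahead of the robot, y to its left, z up, the work surface at z = 0. Lengths are in m, angles in rad, forces in N, time in s.
With the tool pointing down it reaches from about 0.425 to 0.925 m from the base axis. Payload 6.8 kg.
Tool frame: the origin (TCP) lies midway between the tips of the shut fingers; the grasp point (between the pads) lies 19 mm behind it; z points along the fingers, x is the direction in which the jaws open and shut, and the axes are right-handed (so a half turn about z gives the same grasp; the last joint's range is limited). The gripper opens to 85 mm and grips with 20 to 120 N. Pads are 22 mm wide; open, the fingers measure 114 mm over their backs; the gripper's body (76 mm by 85 mm) begins 54 mm behind the grasp point. The pads swing forward as they close: fully open they stand 13 mm farther back than shut.
Start: joints at [1.148, 0.477, 0.022, 1.555, -0.011, 1.109, -0.083], TCP at [0.209, -0.642, 0.231] pointing down, gripper open.
Joint ranges: [-2.96, 2.96], [-0.34, 2.1], [-1.41, 1.46], [0.24, 2.44], [-1.37, 4.51], [0.17, 1.92], [-2.96, 2.96]. Speed limits (rad/s): [2.39, 2.39, 3.14, 3.14, 3.14, 3.14, 3.14].

### API

Orientations are given as a unit quaternion [w, x, y, z].
In Python, from station import bot, imaging, nets gives the robot as it stands. The module is installed in compiled form; this text tells all that it offers.
- The arm moves only by the tool apply_moves, never from a script. Its argument "moves" is text: rows parted by semicolons, each of 7 numbers parted by spaces: the gripper command: -1 is fully open, 1 is shut, values between are in proportion, then the shift along the tool's x, y, z normalised to -1 to 1, where 1 is 120 mm, then the turn, a rotation vector about the tool's x, y, z normalised to -1 to 1, where 1 is 4 degrees. In form: hand dx dy dz rx ry rz; .... A call has 1 to 12 rows; each row shifts and turns the commanded pose from where the row before left it, along the tool's axes as they then stand; what a row does not reach is not made up. A row lasts 1/12 s, in which the tool goes at most 41.7 mm and 7.16 degrees, less where a joint would pass 70% of its speed; a pose out of reach is approached as far as the arm can. A call with a number of a shift or a turn outside -1 to 1 is refused whole. A call with a gripper value outside its range is refused whole. The fingers move at their own pace and stop on an object; "force" is the grip in N (left out, the last holds). Time passes only in rows, so rows that do not move let the fingers close. It gives the time, the measured TCP pose, the force and the opening at its end, in the units of the state.
- bot.get_obs(): the state, without advancing time (a new reading comes with each control period).
- imaging.read_camera(name): name is "scene" or "top" or "wrist"; returns a dict with "image" (400x640x3 uint8, red, green, blue), "fx", "fy", "cx", "cy" (pixels), "view" (4x4, takes a point from world to camera coordinates); the wrist camera has in their place "mount" (4x4, takes a point from camera to tool coordinates, whose origin is the TCP and whose axes are the tool frame's). Camera axes: x right, y down, z forward; pixel columns grow to the right and rows downward; lengths in m; the calibration is good to about 2 mm. The wrist camera is an equidistant fisheye: a pixel r from the principal point sees the ray r / f radians off the axis. A picture is of the moment at which its call begins: read the wrist's pose just before it. There is no depth.
- bot.hand_in(): hands the job in, once; it reports no verdict.
Trained networks look in a picture, given as the dict that the camera call returned (one of the last four; its "shot" number tells which), for a name from the list of things; names that differ only in an ending like _2 or _b are one class to them, and where a whole thing is asked for, a point or a joint stands for the part that bears it (a point fixed in the world has none). Each returns a list of dicts, best first, with "score" (0 to 1); they miss things now and then, are a little off and sometimes report something else, mostly with a low value. They report only what shows in the picture. A call takes as long as a camera call. They do not tell look-alikes from the thing itself.
- nets.spot_in(picture, name): "rect" ([left, top, right, bottom] in pixels, round what is visible of it).
- nets.outline_of(picture, name): "region" (400x640 bool, what is visible of it) and "rect" ([left, top, right, bottom] in pixels, round what is visible of it).
- nets.spot_point(picture, name): "location" ([column, row] in pixels: a listed point, or the origin of a listed thing).
The state is a dict: "t": time; "q": joint angles; "joint_vel": joint speeds; "joint_torque": joint torques, N m; "eef_pos": TCP position; "tool_rot": TCP orientation; "contact_force": force on the tool from outside, world axes, zero at the start; "torque": the same for the moment, N m; "gripper_width": opening from 0.0 (shut) to 1.0 (fully open).
Only numpy, scipy, OpenCV 4.12 (cv2) and the standard library are available. Lean on these libraries where they do the work, as an engineer would, in place of code of your own. Each camera call takes 0.05 s, during which the arm holds its last target.

## Working session

There is one attempt and no reset: what is moved stays moved. The work goes in short steps, Python scripts to look and compute and a tool call to move; the robot and the scene stay as the last step left them, time stands still between calls to the robot, and variables do not carry over. Pictures are saved under pics/ and viewed, and the job is handed in when it is done.

Besides the shell and the picture viewer there is one more tool, called after "Call:" as name(argument=value, ...) on one line, values as JSON. apply_moves: Moves the arm, as the interface text tells. Scaled input: -1 to 1 covers 120 mm each way for a shift and 4 degrees each way for a turn. Its arguments: {"type":"object","properties":{"moves":{"type":"string"},"force":{"type":"number"}},"required":["moves"]}

```bash
mkdir -p pics; ls; cat > h.py <<'E'
import numpy as np,cv2
from station import bot,imaging,nets
def save(n,im,rect=None,s=1):
    im=im[...,::-1]
    if rect: im=im[rect[1]:rect[3],rect[0]:rect[2]]
    if s!=1: im=cv2.resize(im,None,fx=s,fy=s,interpolation=cv2.INTER_CUBIC)
    cv2.imwrite('pics/'+n,im)
def ray(p,u,v):
    V=np.array(p['view']);R=V[:3,:3];t=V[:3,3]
    d=R.T@np.array([(u-p['cx'])/p['fx'],(v-p['cy'])/p['fy'],1]);return -R.T@t,d
def atz(p,u,v,z):
    o,d=ray(p,u,v);return o+d*(z-o[2])/d[2]
def proj(p,X):
    V=np.array(p['view']);c=V[:3,:3]@np.array(X)+V[:3,3]
    return p['fx']*c[0]/c[2]+p['cx'],p['fy']*c[1]/c[2]+p['cy']
E
python3 - <<'E'
from h import *
o=bot.get_obs();print(o)
for n in ['top','scene','wrist']:
    p=imaging.read_camera(n);save(n+'0.png',p['image'])
    print(n,{k:p[k] for k in p if k!='image'})
    if n!='wrist':
      for t in ['gearbox_large','gearbox_small','gear_large','gear_small','bearing_large','bearing_small','old_gear_large','old_gear_small','screwdriver']:
        print(t,[(np.round(d['location']).tolist(),round(d['score'],2)) for d in nets.spot_point(p,t)][:4])
E
```

```text
pics
{'t': 0.0, 'q': array([ 1.14793358,  0.47780532,  0.02235636,  1.55641671, -0.01151468,
        1.10926884, -0.08308459]), 'joint_vel': array([-0.00037476,  0.00054554, -0.0004492 , -0.00012582, -0.0006297 ,
       -0.00088339, -0.00107555]), 'joint_torque': array([-4.97675937e-04, -5.96438026e+01,  1.60768960e+00, -2.81189364e+01,
        1.24645833e-02,  9.53784096e-03,  1.07227901e-06]), 'eef_pos': array([ 0.20878158, -0.64130626,  0.23033719]), 'tool_rot': array([-4.67800331e-04,  8.09198715e-01, -5.87534388e-01, -7.51199410e-04]), 'contact_force': array([ 0.23212262, -0.71682698, -0.91882044]), 'torque': array([0.01438291, 0.01202045, 0.0142571 ]), 'gripper_width': 0.9971681862113009}
top {'fx': 433.879910569526, 'fy': 433.879910569526, 'cx': 318.6366245935873, 'cy': 204.07871847387216, 'view': array([[-0.01264293, -0.99988674, -0.00816447, -0.0114201 ],
       [-0.99723667,  0.01320637, -0.07310692,  0.53037791],
       [ 0.07320647,  0.00721763, -0.99729069,  1.00501235],
       [ 0.        ,  0.        ,  0.        ,  1.        ]]), 'shot': 1}
gearbox_large [([234.0, 160
[... 1092 characters left out ...]
 [([324.0, 246.0], 0.47), ([305.0, 200.0], 0.43), ([320.0, 218.0], 0.41)]
bearing_small [([373.0, 183.0], 0.47)]
old_gear_large [([326.0, 180.0], 0.75)]
old_gear_small [([272.0, 171.0], 0.7)]
screwdriver [([199.0, 214.0], 0.67)]
wrist {'fx': 309.70691628693146, 'fy': 309.70691628693146, 'cx': 323.2381108766921, 'cy': 205.97642336034517, 'mount': array([[ 9.99999029e-01, -1.19553621e-03,  7.16150997e-04,
         1.04207869e-04],
       [ 8.94393053e-04,  9.44644699e-01,  3.28093879e-01,
        -8.58928200e-02],
       [-1.06875635e-03, -3.28092919e-01,  9.44644851e-01,
        -1.43568995e-01],
       [ 0.00000000e+00,  0.00000000e+00,  0.00000000e+00,
         1.00000000e+00]]), 'shot': 3}
```

```bash
python3 - <<'E'
import cv2
a=cv2.imread('pics/top0.png')[80:320,110:530]
cv2.imwrite('pics/topz.png',cv2.resize(a,None,fx=1.9,fy=1.9,interpolation=cv2.INTER_CUBIC))
E
```

```text
(no output)
```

View pics/topz.png

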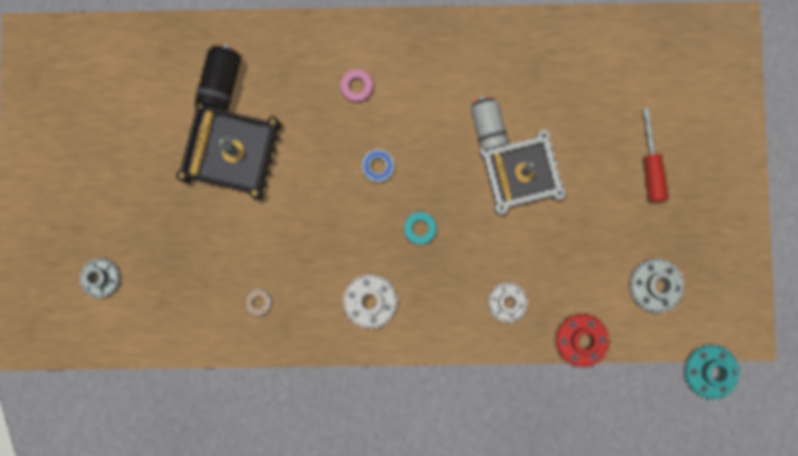

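View pics/scene0.png

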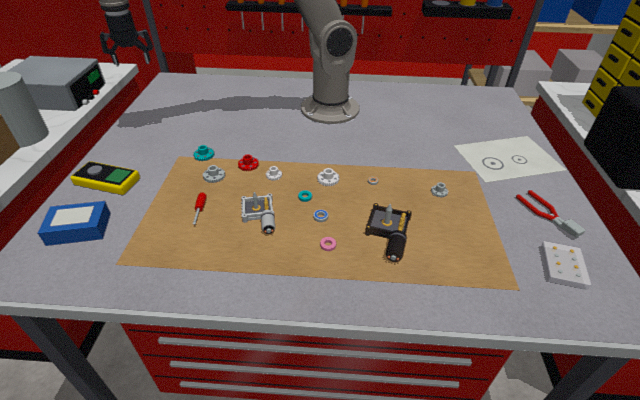

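Candidates in top image: large-gear shapes at (455,229) grey steel, (415,257) red, (481,274) turquoise, (304,237) white. The steel one is (455,229). Large-bearing shapes are at (306,166) blue, (300,126) pink and (330,201) turquoise, so I want the blue one. The small gear is the steel one at (164,226), not the white one at (378,240). I'll confirm with a crop.

```bash
python3 - <<'E'
from h import *
a=imaging.read_camera('top');b=imaging.read_camera('scene')
im=a['image']
cs=[cv2.resize(im[v-24:v+24,u-24:u+24],(260,260),interpolation=cv2.INTER_CUBIC) for u,v in [(455,229),(164,226),(306,166),(241,238),(234,160),(384,171)]]
save('crops.png',np.vstack([np.hstack(cs[:3]),np.hstack(cs[3:])]))
T={'gear_large':((455,229),(217,172)),'gear_small':((164,226),(441,192)),'bearing_large':((306,166),(320,215)),'bearing_small':((241,238),(373,181)),'gearbox_large':((234,160),(384,228)),'gearbox_small':((384,171),(255,210)),'old_gear_large':((304,237),(326,180)),'old_gear_small':((378,240),(272,171)),'screwdriver':((448,159),(199,214))}
for n,(ga,gb) in T.items():
  out=[]
  for p,g in((a,ga),(b,gb)):
    for f in ('spot_point','outline_of'):
      best=None
      for d in getattr(nets,f)(p,n):
        c=np.array(d['location']) if f=='spot_point' else np.array([(d['rect'][0]+d['rect'][2])/2,(d['rect'][1]+d['rect'][3])/2])
        if np.hypot(*(c-g))<9 and best is None: best=c
      if best is not None: out.append((f[5:6],np.round(best,1).tolist(),np.round(atz(p,*best,0)[:2],4).tolist()))
  print(n,out)
E
```

```text
gear_large [('p', [452.7, 228.5], [0.4689, -0.3378]), ('n', [453.8, 231.8], [0.4611, -0.3401]), ('p', [214.1, 175.9], [0.4647, -0.3412]), ('n', [216.6, 172.2], [0.4457, -0.3381])]
gear_small [('n', [162.5, 227.0], [0.4815, 0.3578]), ('p', [438.7, 195.5], [0.501, 0.3539]), ('n', [440.6, 191.0], [0.4794, 0.3632])]
bearing_large [('p', [307.8, 168.2], [0.619, 0.007]), ('n', [307.2, 167.6], [0.6205, 0.0084]), ('p', [321.2, 219.0], [0.6295, 0.0077]), ('n', [321.6, 216.7], [0.6202, 0.0083])]
bearing_small [('p', [243.8, 239.0], [0.4501, 0.1621]), ('n', [244.7, 239.2], [0.4496, 0.16]), ('p', [374.8, 182.2], [0.4537, 0.164])]
gearbox_large [('p', [235.9, 162.6], [0.6352, 0.1813]), ('p', [383.6, 228.5], [0.6525, 0.1805]), ('n', [388.5, 232.7], [0.6672, 0.1929])]
gearbox_small [('p', [382.5, 173.6], [0.6034, -0.1733]), ('n', [382.2, 162.3], [0.6309, -0.1732]), ('p', [255.4, 210.4], [0.6099, -0.182]), ('n', [257.6, 213.7], [0.6228, -0.1734])]
old_gear_large [('p', [303.3, 237.1], [0.4529, 0.0196]), ('n', [303.8, 237.4], [0.4523, 0.0185]), ('p', [326.9, 179.9], [0.4548, 0.0143]), ('n', [329.2, 179.8], [0.4538, 0.0213])]
old_gear_small [('p', [376.9, 239.3], [0.4454, -0.1563]), ('n', [377.6, 239.8], [0.4442, -0.1579]), ('p', [269.6, 174.2], [0.4414, -0.1688]), ('n', [273.4, 171.5], [0.4266, -0.1591])]
screwdriver [('p', [447.7, 161.8], [0.6299, -0.3314]), ('n', [454.2, 165.0], [0.6218, -0.3467]), ('p', [199.4, 213.2], [0.6341, -0.3371])]
```

View pics/crops.png

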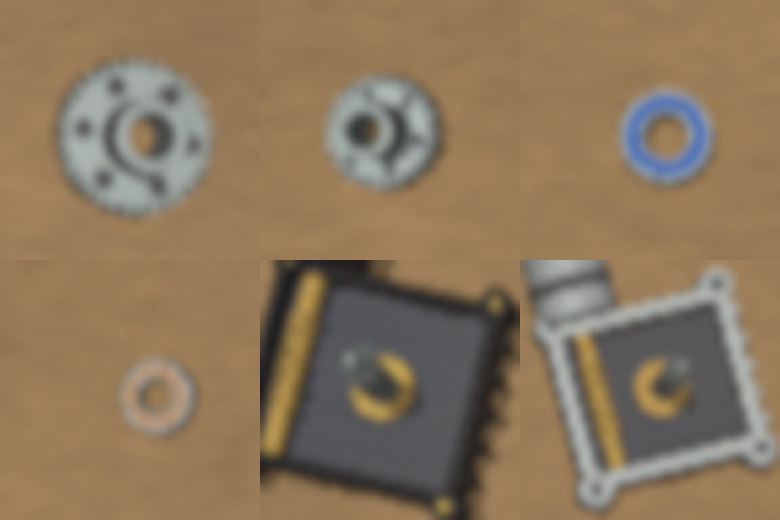

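Crops confirm grey steel gears, the blue-seal large bearing and the pale-orange-seal small bearing. First I align the tool with the world axes and half-close the jaws.

Call:
apply_moves(moves="0 0 0 0 0 0 0.9; 0 0 0 0 0 0 0.9; 0 0 0 0 0 0 0.9; 0 0 0 0 0 0 0.9; 0 0 0 0 0 0 0.9; 0 -0.3 -0.25 0 0 0 0; 0 -0.3 -0.25 0 0 0 0; 0 -0.3 -0.25 0 0 0 0; 0 -0.3 -0.25 0 0 0 0; 0 -0.3 -0.25 0 0 0 0; 0 -0.3 -0.25 0 0 0 0; 0 -0.3 -0.25 0 0 0 0", force=40)

```text
t: 3.95
eef_pos: [0.3966, -0.416, 0.2317]
tool_rot: [0.0, 0.707, -0.707, 0.0]
contact_force: [0.7, -0.9, -0.2]
gripper_width: 0.498
```

Call:
apply_moves(moves="0 -0.22 -0.19 0.22 0 0 0; 0 -0.22 -0.19 0.22 0 0 0; 0 -0.2 -0.19 0.22 0 0 0; 0 0 0 0 0 0 0; 0 0 0 0 0 0 0")

```text
t: 4.37
eef_pos: [0.4622, -0.3409, 0.1535]
tool_rot: [-0.0, 0.709, -0.705, -0.002]
contact_force: [0.4, -0.6, 0.4]
gripper_width: 0.502
```

```bash
cat >> h.py <<'E'
from scipy.spatial.transform import Rotation as Ro
def wray(p,ob,u,v):
    d=np.array([u-p['cx'],v-p['cy']]);r=np.hypot(*d);th=r/p['fx']
    c=np.array([*(d/max(r,1e-9)*np.sin(th)),np.cos(th)])
    M=np.array(p['mount']);q=ob['tool_rot'];R=Ro.from_quat([q[1],q[2],q[3],q[0]]).as_matrix()
    return np.array(ob['eef_pos'])+R@M[:3,3], R@M[:3,:3]@c
def watz(p,ob,u,v,z):
    o,d=wray(p,ob,u,v);return o+d*(z-o[2])/d[2]
def wproj(p,ob,X):
    M=np.array(p['mount']);q=ob['tool_rot'];R=Ro.from_quat([q[1],q[2],q[3],q[0]]).as_matrix()
    t=R.T@(np.array(X)-ob['eef_pos']);c=M[:3,:3].T@(t-M[:3,3])
    th=np.arctan2(np.hypot(c[0],c[1]),c[2]);k=p['fx']*th/max(np.hypot(c[0],c[1]),1e-12)
    return p['cx']+k*c[0],p['cy']+k*c[1]
def rectify(p,ob,z,cx,cy,half,n=600):
    # orthographic bench-plane view at height z: +x world up, +y world left
    mx=np.zeros((n,n),np.float32);my=mx.copy()
    M=np.array(p['mount']);q=ob['tool_rot'];R=Ro.from_quat([q[1],q[2],q[3],q[0]]).as_matrix()
    g=(np.arange(n)+.5)/n*2*half-half
    Y,X=np.meshgrid(-g+cy,-g+cx) ; P=np.stack([X,Y,np.full_like(X,z)],-1)
    c=(P-ob['eef_pos'])@R; c=(c-M[:3,3])@M[:3,:3]
    rho=np.hypot(c[...,0],c[...,1]);k=p['fx']*np.arctan2(rho,c[...,2])/np.maximum(rho,1e-12)
    return cv2.remap(p['image'],(p['cx']+k*c[...,0]).astype(np.float32),(p['cy']+k*c[...,1]).astype(np.float32),cv2.INTER_CUBIC)
E
python3 - <<'E'
from h import *
ob=bot.get_obs();p=imaging.read_camera('wrist');print(ob['t'],ob['eef_pos'],ob['tool_rot'])
save('w1.png',p['image'])
np.save('w1.npy',p['image'])
r=rectify(p,ob,0.034,.465,-.339,.06,500)
r2=rectify(p,ob,0.012,.465,-.339,.06,300)
save('w1r.png',r)
E
```

```text
4.3667 [ 0.46222822 -0.3408653   0.15345592] [-6.29682105e-05  7.09088531e-01 -7.05117505e-01 -1.66002878e-03]
```

View pics/w1.png

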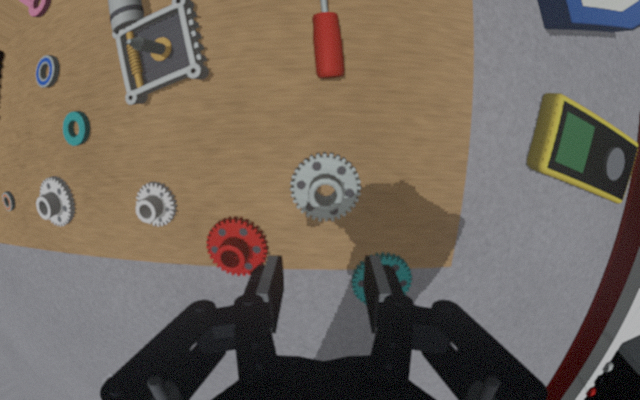

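View pics/w1r.png

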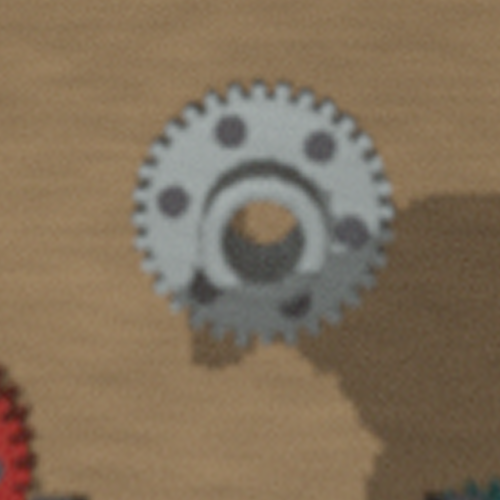

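```bash
cat >> h.py <<'E'
def fitcirc(p,ob,z,r,x0,y0,half=.012,sgn=0,top=False,nn=72):
    """search axis (x,y) so that circle radius r at height z lies on strongest edge; sgn=+1 brighter outside"""
    g=cv2.GaussianBlur(cv2.cvtColor(p['image'],cv2.COLOR_RGB2GRAY).astype(np.float32),(0,0),0.8)
    if top:
        V=np.array(p['view']);f=lambda P:(lambda c:(p['fx']*c[:,0]/c[:,2]+p['cx'],p['fy']*c[:,1]/c[:,2]+p['cy']))(P@V[:3,:3].T+V[:3,3])
    else:
        M=np.array(p['mount']);q=ob['tool_rot'];R=Ro.from_quat([q[1],q[2],q[3],q[0]]).as_matrix()
        def f(P):
            c=((P-ob['eef_pos'])@R-M[:3,3])@M[:3,:3]
            rho=np.hypot(c[:,0],c[:,1]);k=p['fx']*np.arctan2(rho,c[:,2])/np.maximum(rho,1e-12)
            return p['cx']+k*c[:,0],p['cy']+k*c[:,1]
    a=np.arange(nn)/nn*2*np.pi;C,S=np.cos(a),np.sin(a)
    def smp(x,y,rr):
        u,v=f(np.stack([x+rr*C,y+rr*S,np.full(nn,z)],-1))
        return cv2.remap(g,u.astype(np.float32)[None],v.astype(np.float32)[None],cv2.INTER_LINEAR)[0]
    def sc(x,y):
        d=smp(x,y,r+.0008)-smp(x,y,r-.0008)
        return np.mean(np.abs(d)) if sgn==0 else sgn*np.mean(np.clip(d,-60,60))
    best=(-1e9,x0,y0)
    for st,h in ((.001,half),(.0002,.0014)):
        b0=best
        for x in np.arange(b0[1]-h,b0[1]+h+1e-9,st):
            for y in np.arange(b0[2]-h,b0[2]+h+1e-9,st):
                s=sc(x,y)
                if s>best[0]:best=(s,x,y)
    return np.round(best,4)
E
python3 - <<'E'
from h import *
ob=bot.get_obs();p=imaging.read_camera('wrist');print(ob['t'])
for z,r,s in [(.034,.010,1),(.034,.016,-1),(.012,.034,0),(0,.034,0)]:
    print(z,r,fitcirc(p,ob,z,r,.468,-.342,sgn=s),fitcirc(p,ob,z,r,.468,-.342))
E
```

```text
4.4167
0.034 0.01 [29.7119  0.4672 -0.342 ] [29.7119  0.4672 -0.342 ]
0.034 0.016 [17.7529  0.4664 -0.3422] [21.767   0.4702 -0.3422]
0.012 0.034 [ 7.8797  0.4626 -0.342 ] [ 7.8797  0.4626 -0.342 ]
0 0.034 [ 8.5887  0.4616 -0.3438] [ 8.5887  0.4616 -0.3438]
```

Call:
apply_moves(moves="0 0.01 -0.04 0.2 0 0 0; 0 0 0 0.25 0 0 0; 0 0 0 0.25 0 0 0; 0 0 0 0.22 0 0 0; 0 0 0 0.12 0 0 0; 0 0 0 0.12 0 0 0; 0 0 0 0 0 0 0; 0 0 0 0 0 0 0")

```text
t: 5.13
eef_pos: [0.4655, -0.3465, 0.0163]
tool_rot: [-0.0, -0.707, 0.708, -0.0]
contact_force: [0.4, -1.6, 0.2]
gripper_width: 0.501
```

```bash
python3 - <<'E'
from h import *
ob=bot.get_obs();p=imaging.read_camera('wrist');print(ob['t'],ob['eef_pos'],ob['contact_force'],ob['tool_rot'])
save('w2.png',p['image'])
E
```

```text
5.1333 [ 0.46547481 -0.34647572  0.01625614] [ 0.39766503 -1.57078483  0.22156481] [-3.65265750e-04 -7.06505977e-01  7.07706969e-01 -1.34868058e-04]
```

View pics/w2.png

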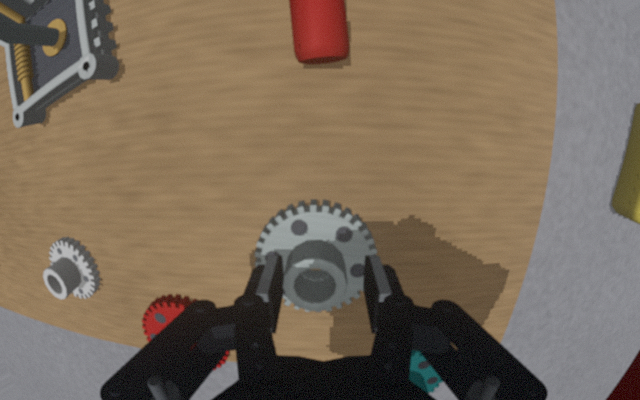

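Call:
apply_moves(moves="0 -0.035 -0.012 0.015 0 0 0; 0 0 0 0 0 0 0; 1 0 0 0 0 0 0; 1 0 0 0 0 0 0; 1 0 0 0 0 0 0; 1 0 0 0 0 0 0; 1 0 0 0 0 0 0; 1 0 0 0 0 0 0", force=60)

```text
t: 5.85
eef_pos: [0.4685, -0.3411, 0.0155]
tool_rot: [-0.0, 0.707, -0.707, 0.001]
contact_force: [-1.5, 1.5, 6.2]
gripper_width: 0.349
```

Call:
apply_moves(moves="1 0 0 -0.1 0 0 0; 1 0 0 -0.2 0 0 0; 1 0 0 -0.3 0 0 0; 1 0 0 -0.3 0 0 0; 1 0 0 -0.3 0 0 0; 1 -0.2 -0.05 -0.1 0 0 0; 1 -0.3 -0.1 0 0 0 0; 1 -0.3 -0.1 0 0 0 0; 1 -0.3 -0.1 0 0 0 0; 1 -0.3 -0.1 0 0 0 0; 1 -0.3 -0.1 0 0 0 0; 1 -0.3 -0.1 0 0 0 0")

```text
t: 6.85
eef_pos: [0.545, -0.0989, 0.1706]
tool_rot: [0.0, 0.707, -0.707, -0.0]
contact_force: [1.5, -1.0, -3.8]
gripper_width: 0.355
```

Call:
apply_moves(moves="1 -0.3 -0.1 0 0 0 0; 1 -0.3 -0.1 0 0 0 0; 1 -0.3 -0.1 0 0 0 0; 1 -0.3 -0.1 0 0 0 0; 1 -0.3 0 0 0 0 0; 1 -0.3 0 0 0 0 0; 1 -0.3 0 0 0 0 0; 1 -0.2 0 0 0 0 0; 1 0 0 0 0 0 0; 1 0 0 0 0 0 0")

```text
t: 7.68
eef_pos: [0.5922, 0.1776, 0.1703]
tool_rot: [0.0, 0.709, -0.705, -0.0]
contact_force: [0.0, -1.2, -3.5]
gripper_width: 0.352
```

```bash
python3 - <<'E'
from h import *
ob=bot.get_obs();p=imaging.read_camera('wrist');print(ob['t'],ob['eef_pos'],ob['contact_force'],ob['tool_rot'],ob['gripper_width'])
save('w3.png',p['image'])
E
```

```text
7.6833 [0.59219914 0.17764714 0.17025643] [ 0.00774522 -1.2075261  -3.51651645] [ 2.12173406e-04  7.08839652e-01 -7.05369505e-01 -4.05654718e-04] 0.35203628206127235
```

View pics/w3.png

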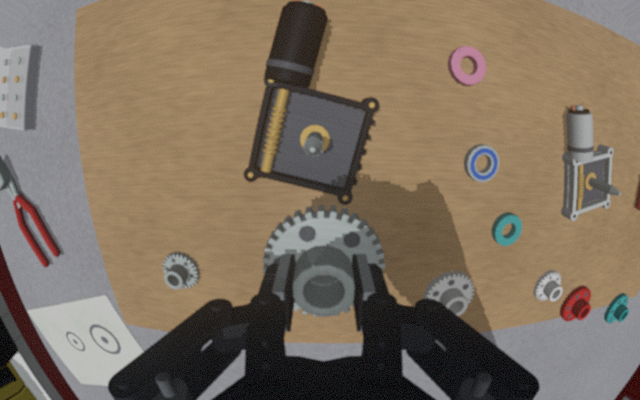

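```bash
python3 - <<'E'
from h import *
ob=bot.get_obs();p=imaging.read_camera('wrist');print(ob['t'],ob['eef_pos'])
e=ob['eef_pos']
for dz in (.0165,.0185,.0205):
  for r,s in((.010,1),(.010,0),(.016,-1),(.016,0)):
    print(dz,r,s,fitcirc(p,ob,e[2]+dz,r,e[0],e[1],sgn=s)-[0,e[0],e[1]])
print('disc',[fitcirc(p,ob,e[2]-.0035,.034,e[0],e[1],sgn=s)-[0,e[0],e[1]] for s in (1,-1,0)])
for z,r in ((.064,.008),(.082,.002),(.016,.008)):
    print(z,[fitcirc(p,ob,z,r,.645,.18,half=.02,sgn=s) for s in (1,-1)])
save('w4.png',np.hstack([cv2.resize(p['image'][100:190,260:370],None,fx=4,fy=4,interpolation=cv2.INTER_CUBIC)]))
save('w5.png',p['image'][200:330,250:400],s=4)
E
```

```text
7.7333 [0.59268177 0.17528357 0.1701306 ]
0.0165 0.01 1 [ 2.81896000e+01 -2.98177474e-03  2.16430625e-04]
0.0165 0.01 0 [ 2.81896000e+01 -2.98177474e-03  2.16430625e-04]
0.0165 0.016 -1 [ 2.27320000e+01 -3.58177474e-03  2.16430625e-04]
0.0165 0.016 0 [ 3.12906000e+01 -3.38177474e-03  2.16430625e-04]
0.0185 0.01 1 [ 2.99797000e+01 -1.58177474e-03  2.16430625e-04]
0.0185 0.01 0 [ 2.99797000e+01 -1.58177474e-03  2.16430625e-04]
0.0185 0.016 -1 [ 2.29448000e+01 -2.58177474e-03  2.16430625e-04]
0.0185 0.016 0 [ 2.88024000e+01 -2.18177474e-03  1.64306253e-05]
0.0205 0.01 1 [ 3.08630000e+01 -1.81774745e-04  2.16430625e-04]
0.0205 0.01 0 [ 3.08630000e+01 -1.81774745e-04  2.16430625e-04]
0.0205 0.016 -1 [ 2.24969000e+01 -1.38177474e-03  4.16430625e-04]
0.0205 0.016 0 [ 2.66296000e+01 -1.18177474e-03  4.16430625e-04]
disc [array([ 6.78600000e+00, -9.78177474e-03,  8.16430625e-04]), array([ 8.78500000e+00, -3.78177474e-03, -3.18356937e-03]), array([ 1.86980000e+01, -1.58177474e-03, -1.83569375e-04])]
0.064 [array([17.1168,  0.647 ,  0.1846]), array([12.7276,  0.6528,  0.1844])]
0.082 [array([25.7916,  0.6538,  0.1812]), array([42.3575,  0.6426,  0.1864])]
0.016 [array([20.102 ,  0.6422,  0.1862]), array([10.8701,  0.6378,  0.1924])]
```

View pics/w4.png

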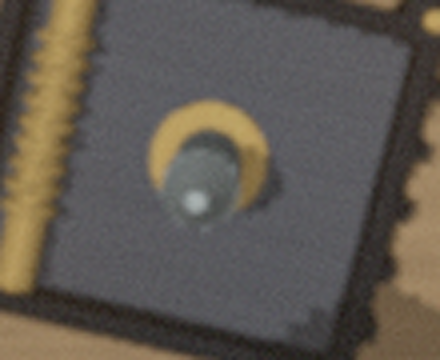

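View pics/w5.png

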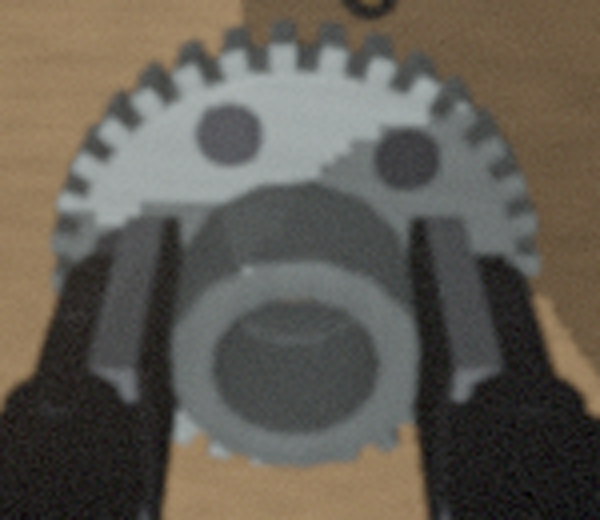

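```bash
python3 - <<'E'
from h import *
ob=bot.get_obs();p=imaging.read_camera('wrist');print(ob['t'],ob['eef_pos'])
print(watz(p,ob,309,150.5,.082),watz(p,ob,312,140.5,.016))
for z,r in ((.082,.002),(.016,.014),(.016,.013),(.016,.0145),(.016,.015)):
    print(z,r,fitcirc(p,ob,z,r,.645,.185,half=.01,sgn=-1))
t=imaging.read_camera('top')
print('top',[fitcirc(t,ob,.082,.002,.645,.185,half=.01,sgn=-1,top=True),fitcirc(t,ob,.016,.0145,.645,.185,half=.01,sgn=-1,top=True)])
save('t2.png',t['image'][130:190,200:270],s=8)
np.save('t2.npy',t['image'])
print(proj(t,(.6426,.1864,.082)),proj(t,(.6426,.1864,.016)))
E
```

```text
7.7833 [0.59299275 0.17399197 0.17006013]
[0.64270261 0.18463934 0.082     ] [0.64215484 0.18455453 0.016     ]
0.082 0.002 [40.3817  0.6426  0.1864]
0.016 0.014 [24.1375  0.643   0.1864]
0.016 0.013 [19.336   0.6438  0.1868]
0.016 0.0145 [23.1819  0.6426  0.1864]
0.016 0.015 [20.0063  0.6422  0.1866]
top [array([4.9373, 0.6462, 0.1818]), array([4.3724, 0.6484, 0.1902])]
(np.float64(226.382187113005), np.float64(153.1809553512979)) (np.float64(232.46068170979748), np.float64(158.428129026477))
```

View pics/t2.png

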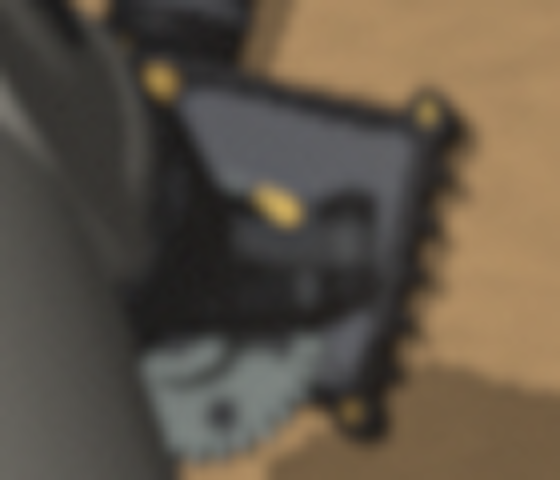

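Call:
apply_moves(moves="1 -0.05 -0.2 0 0 0 0; 1 -0.05 -0.22 0.1 0 0 0; 1 0 0 0.2 0 0 0; 1 0 0 0.15 0 0 0; 1 0 0 0 0 0 0; 1 0 0 0 0 0 0; 1 0 0 0 0 0 0; 1 0 0 0 0 0 0")

```text
t: 8.55
eef_pos: [0.6448, 0.1873, 0.1179]
tool_rot: [0.001, -0.707, 0.707, -0.001]
contact_force: [0.3, -0.0, -4.0]
gripper_width: 0.347
```

Call:
apply_moves(moves="1 0.009 0.005 0.08 0 0 0; 1 0 0 0.08 0 0 0; 1 0 0 0.06 0 0 0; 1 0 0 0.06 0 0 0; 1 0 0 0 0 0 0; 1 0 0 0 0 0 0")

```text
t: 9.05
eef_pos: [0.6427, 0.1862, 0.0816]
tool_rot: [0.001, 0.707, -0.707, -0.0]
contact_force: [0.4, 0.2, -3.3]
gripper_width: 0.354
```

```bash
python3 - <<'E'
from h import *
ob=bot.get_obs();p=imaging.read_camera('wrist');print(ob['t'],ob['eef_pos'],ob['contact_force'],ob['torque'])
save('w6.png',p['image'][170:350,220:420],s=4)
E
```

```text
9.05 [0.64268919 0.18619743 0.08157276] [ 0.35924535  0.21841951 -3.25770526] [ 0.03231349 -0.02216124  0.00835329]
```

View pics/w6.png

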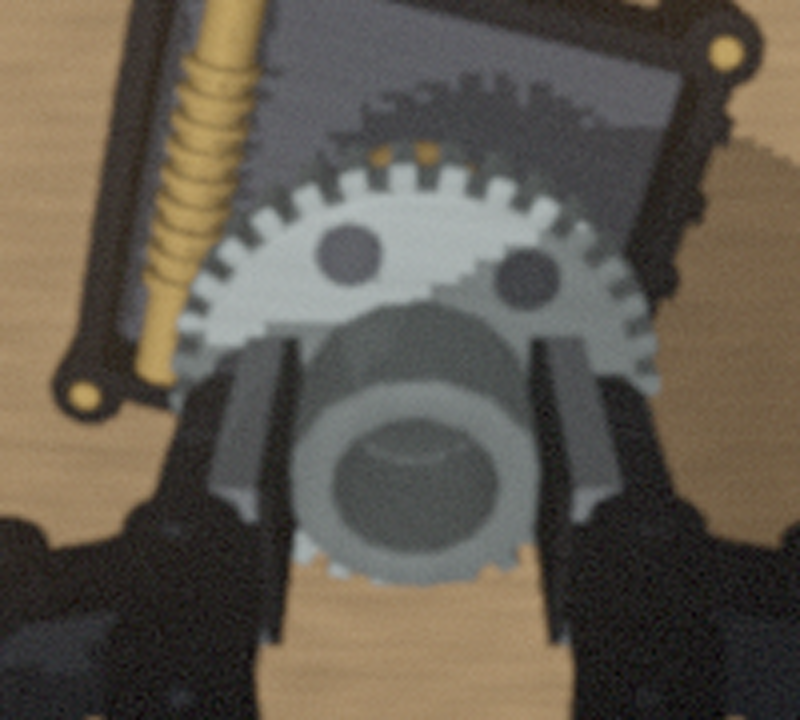

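Call:
apply_moves(moves="1 0 -0.008 0.04 0 0 0; 1 0 0 0.06 0 0 0; 1 0 0 0.06 0 0 0; 1 0 0 0.05 0 0 0; 1 0 0 0.05 0 0 0; 1 0 0 0 0 0 0")

```text
t: 9.6
eef_pos: [0.6429, 0.1859, 0.0493]
tool_rot: [0.001, 0.707, -0.707, -0.001]
contact_force: [0.3, 0.4, -4.3]
gripper_width: 0.35
```

Call:
apply_moves(moves="1 0 0 0.04 0 0 0; 1 0 0 0.04 0 0 0; 1 0 0 0.03 0 0 0; 1 0 0 0.02 0 0 0; 1 0 0 0 0 0 0; 1 0 0 0 0 0 0")

```text
t: 10.1
eef_pos: [0.644, 0.1863, 0.0355]
tool_rot: [0.0, 0.707, -0.707, -0.0]
contact_force: [-0.4, -0.6, -3.7]
gripper_width: 0.348
```

```bash
python3 - <<'E'
from h import *
ob=bot.get_obs();p=imaging.read_camera('wrist');print(ob['t'],ob['eef_pos'],ob['contact_force'],ob['torque'])
save('w7.png',p['image'][170:350,220:420],s=4)
E
```

```text
10.1 [0.64404345 0.18633378 0.03554603] [-0.43465542 -0.56151259 -3.72159426] [-0.01553043 -0.10078072  0.01977432]
```

View pics/w7.png

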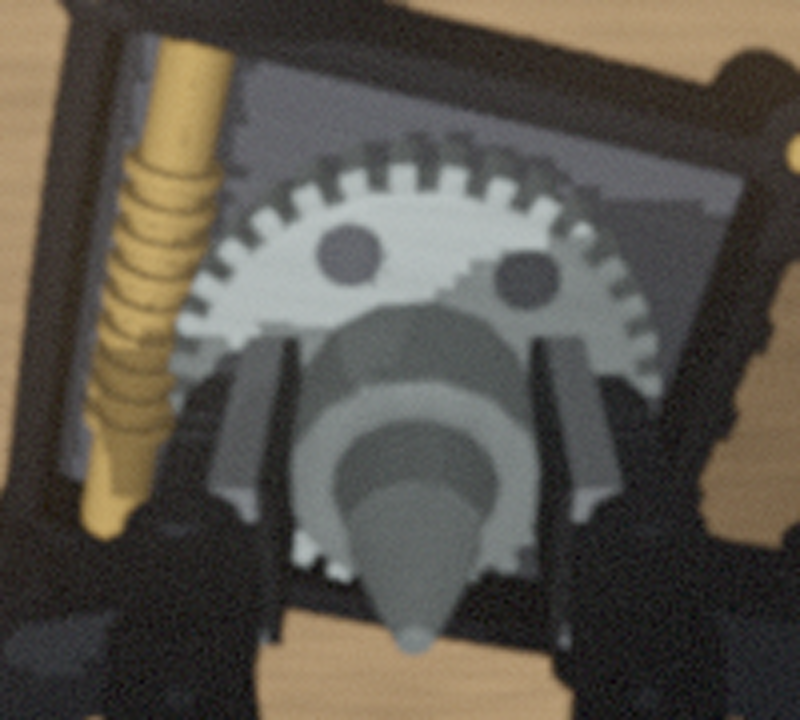

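The gear is on the shaft, centred, about 4 mm above its seat. I'll lower it until it touches.

Call:
apply_moves(moves="1 0 0 0.017 0 0 0; 1 0 0 0.017 0 0 0; 1 0 0 0.008 0 0 0; 1 0 0 0 0 0 0; 1 0 0 0 0 0 0")

```text
t: 10.57
eef_pos: [0.6445, 0.1865, 0.0316]
tool_rot: [-0.0, 0.707, -0.707, 0.0]
contact_force: [-2.0, -0.9, 5.2]
gripper_width: 0.35
```

Seated (contact). Release and lift.

Call:
apply_moves(moves="0 0 0 0 0 0 0; 0 0 0 0 0 0 0; 0 0 0 0 0 0 0; 0 0 0 0 0 0 0; 0 0 0 -0.1 0 0 0; 0 0 0 -0.2 0 0 0; 0 0 0 -0.3 0 0 0; 0 0 0 -0.3 0 0 0; 0 0 0 -0.2 0 0 0; 0 0 0 0 0 0 0; 0 0 0 0 0 0 0")

```text
t: 11.48
eef_pos: [0.6454, 0.1868, 0.1655]
tool_rot: [-0.002, 0.707, -0.707, 0.001]
contact_force: [0.8, -0.4, -0.3]
gripper_width: 0.5
```

```bash
python3 - <<'E'
from h import *
ob=bot.get_obs();p=imaging.read_camera('wrist');print(ob['t'],ob['eef_pos'],ob['contact_force'],ob['gripper_width'])
save('w8.png',p['image'])
print(fitcirc(p,ob,0,.008,.45,.162,half=.02,sgn=-1),fitcirc(p,ob,.01,.008,.45,.162,half=.02))
for s in(0,1,-1):print('bl',fitcirc(p,ob,.012,.010,.622,.008,half=.015,sgn=s),fitcirc(p,ob,.012,.021,.622,.008,half=.015,sgn=s))
E
```

```text
11.4833 [0.64535892 0.18677205 0.16551312] [ 0.76619889 -0.43832951 -0.2691651 ] 0.4996990796696002
[10.7125  0.4524  0.1542] [14.5986  0.4528  0.156 ]
bl [1.68739e+01 6.23400e-01 5.20000e-03] [1.35455e+01 6.25000e-01 8.20000e-03]
bl [1.21534e+01 6.22400e-01 3.60000e-03] [1.21384e+01 6.25000e-01 8.20000e-03]
bl [7.9152 0.6302 0.0132] [1.20286e+01 6.22200e-01 3.60000e-03]
```

View pics/w8.png

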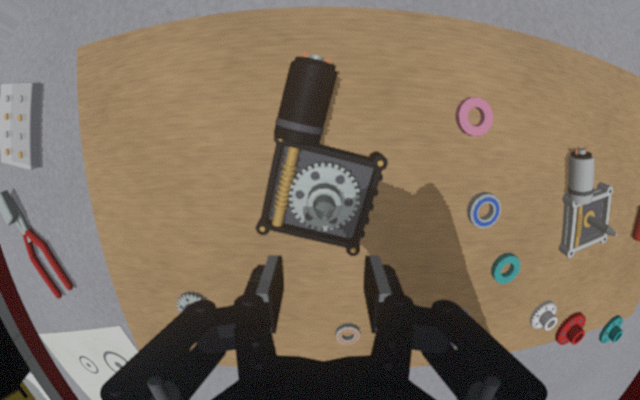

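Gear seated. Next the blue large bearing.

Call:
apply_moves(moves="-0.4 0.2 0.04 0 0 0 0; -0.4 0.3 0.04 0 0 0 0; -0.4 0.3 0.04 0.05 0 0 0; -0.4 0.3 0.04 0.1 0 0 0; -0.4 0.3 0.03 0.1 0 0 0; -0.4 0.1 0 0.1 0 0 0; -0.4 0 0 0 0 0 0; -0.4 0 0 0 0 0 0; -0.4 0 0 0 0 0 0")

```text
t: 12.28
eef_pos: [0.6213, 0.0084, 0.1202]
tool_rot: [-0.0, 0.708, -0.706, -0.001]
contact_force: [0.0, -0.4, 0.7]
gripper_width: 0.697
```

```bash
python3 - <<'E'
from h import *
ob=bot.get_obs();p=imaging.read_camera('wrist');print(ob['t'],ob['eef_pos'],ob['contact_force'],ob['gripper_width'])
save('w9.png',p['image'])
for s in(0,1,-1):print('bl',fitcirc(p,ob,.012,.010,.622,.008,half=.01,sgn=s),fitcirc(p,ob,.012,.021,.622,.008,half=.01,sgn=s))
save('w9r.png',rectify(p,ob,.012,.623,.007,.05,500))
E
```

```text
12.2833 [0.62131561 0.00840356 0.12023732] [ 0.0223489  -0.35001954  0.74068389] 0.697315206360852
bl [1.86976e+01 6.30200e-01 6.80000e-03] [1.8312e+01 6.2220e-01 4.2000e-03]
bl [1.65518e+01 6.22800e-01 4.20000e-03] [7.8934e+00 6.2580e-01 4.0000e-03]
bl [1.19079e+01 6.25000e-01 1.40000e-03] [1.8312e+01 6.2220e-01 4.2000e-03]
```

View pics/w9r.png

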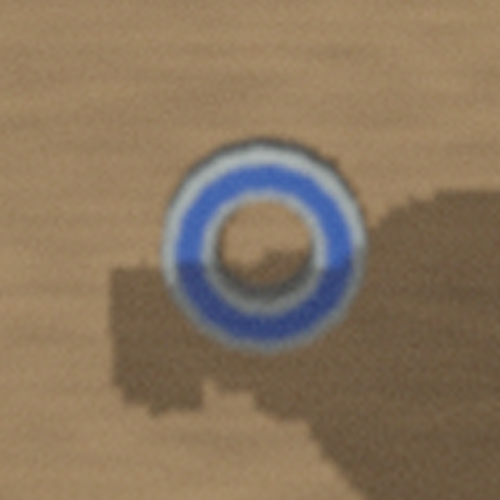

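Call:
apply_moves(moves="-0.4 0.02 -0.01 0.25 0 0 0; -0.4 0 0 0.25 0 0 0; -0.4 0 0 0.25 0 0 0; -0.4 0 0 0 0 0 0; -0.4 0 0 0 0 0 0; -0.4 0 0 0 0 0 0")

```text
t: 12.83
eef_pos: [0.6239, 0.0053, 0.0323]
tool_rot: [-0.001, 0.708, -0.706, 0.001]
contact_force: [0.0, -0.4, 1.1]
gripper_width: 0.697
```

Call:
apply_moves(moves="-0.4 0.009 0.01 0.1 0 0 0; -0.4 0 0 0.1 0 0 0; -0.4 0 0 0.06 0 0 0; -0.4 0 0 0 0 0 0; -0.4 0 0 0 0 0 0", force=40)

```text
t: 13.25
eef_pos: [0.6209, 0.0027, -0.0012]
tool_rot: [0.001, 0.707, -0.707, -0.0]
contact_force: [0.2, 0.4, 0.2]
gripper_width: 0.7
```

Call:
apply_moves(moves="-0.4 -0.01 -0.01 -0.015 0 0 0; 1 0 0 0 0 0 0; 1 0 0 0 0 0 0; 1 0 0 0 0 0 0; 1 0 0 0 0 0 0; 1 0 0 0 0 0 0; 1 0 0 0 0 0 0; 1 0 0 0 0 0 0")

```text
t: 13.92
eef_pos: [0.6234, 0.0043, 0.0024]
tool_rot: [-0.001, 0.707, -0.707, 0.001]
contact_force: [-0.8, 0.0, 4.6]
gripper_width: 0.464
```

```bash
python3 - <<'E'
from h import *
ob=bot.get_obs();p=imaging.read_camera('wrist');print(ob['t'],ob['eef_pos'],ob['contact_force'],ob['gripper_width'])
save('w10.png',p['image'][170:350,220:420],s=4)
E
```

```text
13.9167 [0.62343138 0.00427861 0.00236655] [-0.81155624  0.01533438  4.59678992] 0.4639895530685062
```

View pics/w10.png

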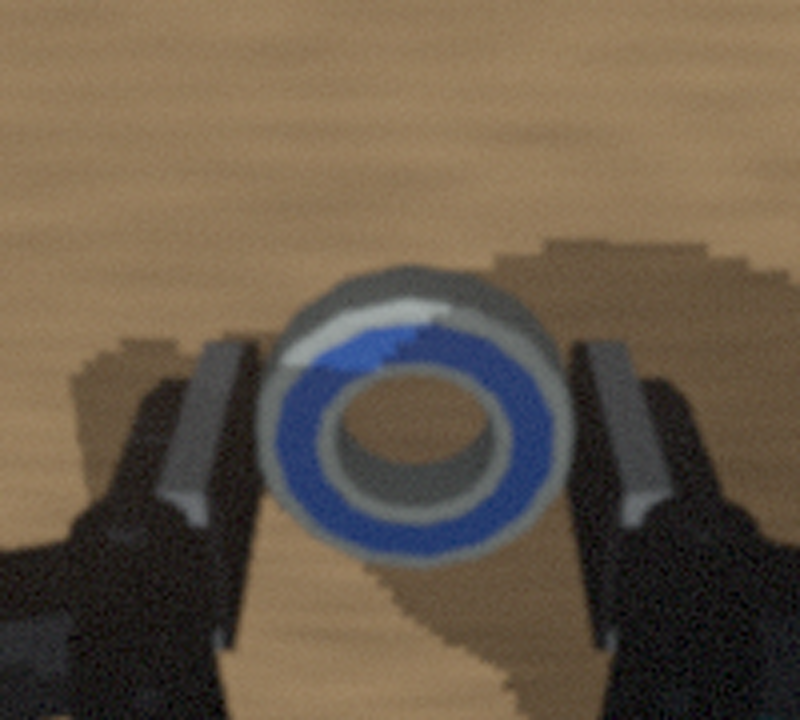

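Call:
apply_moves(moves="1 0 0 -0.1 0 0 0; 1 0 0 -0.2 0 0 0; 1 0 0 -0.3 0 0 0; 1 0 0 -0.3 0 0 0; 1 -0.1 0 -0.2 0 0 0; 1 -0.25 -0.03 -0.1 0 0 0; 1 -0.3 -0.03 0 0 0 0; 1 -0.3 -0.03 0 0 0 0; 1 -0.3 -0.03 0 0 0 0; 1 -0.2 -0.04 0 0 0 0; 1 -0.07 0 0 0 0 0; 1 0 0 0 0 0 0")

```text
t: 14.97
eef_pos: [0.641, 0.1903, 0.1459]
tool_rot: [-0.001, 0.709, -0.705, -0.001]
contact_force: [0.1, 0.4, -0.3]
gripper_width: 0.466
```

Call:
apply_moves(moves="1 0 0 0 0 0 0; 1 0 0 0 0 0 0; 1 0 0 0 0 0 0")

```text
t: 15.22
eef_pos: [0.642, 0.1836, 0.1453]
tool_rot: [-0.001, -0.706, 0.708, -0.001]
contact_force: [0.2, -0.4, -0.5]
gripper_width: 0.466
```

```bash
python3 - <<'E'
from h import *
ob=bot.get_obs();p=imaging.read_camera('wrist');print(ob['t'],ob['eef_pos'],ob['contact_force'],ob['gripper_width'])
e=ob['eef_pos']
save('w11.png',p['image'])
for dz in (.0096,):
  for r,s in((.010,0),(.010,1),(.010,-1),(.021,-1),(.021,0)):
    print(dz,r,s,fitcirc(p,ob,e[2]+dz,r,e[0],e[1],sgn=s)-[0,e[0],e[1]])
E
```

```text
15.2167 [0.64198423 0.18358949 0.14529847] [ 0.19040135 -0.43330029 -0.45988006] 0.4661445305532149
0.0096 0.01 0 [2.98501000e+01 6.61576971e-03 1.05066600e-05]
0.0096 0.01 1 [ 1.06759000e+01 -1.18423029e-03  2.10506660e-04]
0.0096 0.01 -1 [ 1.37006000e+01  6.15769713e-04 -2.18949334e-03]
0.0096 0.021 -1 [ 2.72621000e+01 -1.58423029e-03  2.10506660e-04]
0.0096 0.021 0 [ 3.25415000e+01 -9.84230287e-04  2.10506660e-04]
```

View pics/w11.png

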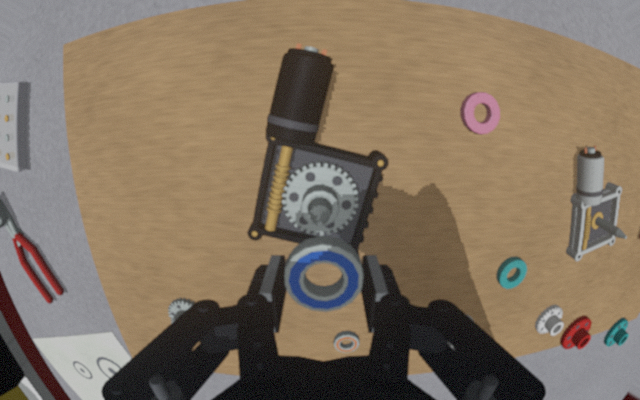

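Call:
apply_moves(moves="1 -0.012 -0.012 0.15 0 0 0; 1 0 0 0.14 0 0 0; 1 0 0 0 0 0 0; 1 0 0 0 0 0 0; 1 0 0 0 0 0 0; 1 0 0 0 0 0 0")

```text
t: 15.77
eef_pos: [0.6439, 0.1877, 0.1117]
tool_rot: [-0.001, 0.707, -0.707, 0.0]
contact_force: [-0.3, 0.5, -0.2]
gripper_width: 0.463
```

Call:
apply_moves(moves="1 0.01 0 0.06 0 0 0; 1 0 0 0.06 0 0 0; 1 0 0 0.06 0 0 0; 1 0 0 0.06 0 0 0; 1 0 0 0.05 0 0 0; 1 0 0 0 0 0 0; 1 0 0 0 0 0 0")

```text
t: 16.35
eef_pos: [0.6427, 0.1866, 0.0749]
tool_rot: [0.001, 0.707, -0.707, -0.0]
contact_force: [-0.1, -0.0, -1.0]
gripper_width: 0.469
```

```bash
python3 - <<'E'
from h import *
ob=bot.get_obs();p=imaging.read_camera('wrist');print(ob['t'],ob['eef_pos'],ob['contact_force'],ob['torque'])
save('w12.png',p['image'][170:350,220:420],s=4)
E
```

```text
16.35 [0.64274129 0.18658763 0.07485505] [-0.11670382 -0.00938033 -0.96733332] [-0.01423973 -0.00502656  0.02492304]
```

View pics/w12.png

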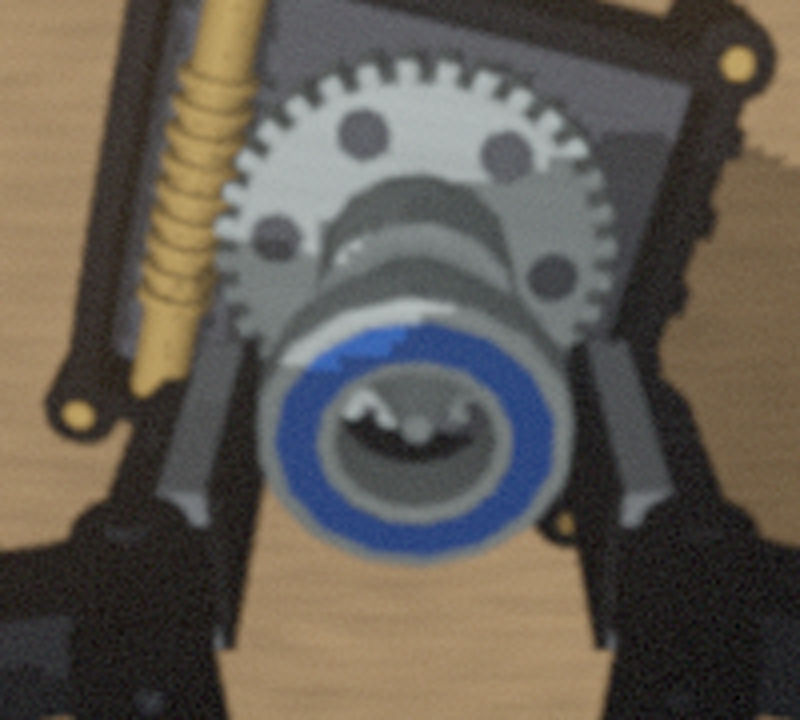

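Call:
apply_moves(moves="1 0 -0.006 0.05 0 0 0; 1 0 0 0.04 0 0 0; 1 0 0 0.04 0 0 0; 1 0 0 0.03 0 0 0; 1 0 0 0 0 0 0; 1 0 0 0 0 0 0; 1 0 0 0 0 0 0")

```text
t: 16.98
eef_pos: [0.644, 0.1868, 0.0565]
tool_rot: [-0.0, 0.707, -0.707, 0.0]
contact_force: [-0.5, 0.2, -1.0]
gripper_width: 0.467
```

Call:
apply_moves(moves="1 0 0 0.015 0 0 0; 1 0 0 0.012 0 0 0; 1 0 0 0.01 0 0 0; 1 0 0 0 0 0 0; 1 0 0 0 0 0 0")

```text
t: 17.4
eef_pos: [0.6442, 0.1867, 0.0524]
tool_rot: [-0.0, 0.707, -0.707, 0.0]
contact_force: [-1.5, -0.1, 2.8]
gripper_width: 0.466
```

Contact at the expected height. Release, lift, head for the small gear.

Call:
apply_moves(moves="-0.3 0 0 0 0 0 0; -0.3 0 0 0 0 0 0; -0.3 0 0 0 0 0 0; -0.3 0 0 0 0 0 0; -0.3 0 0 -0.1 0 0 0; -0.3 0 0 -0.2 0 0 0; -0.3 0 0 -0.3 0 0 0; -0.3 0 0 -0.25 0 0 0; -0.3 0 0 0 0 0 0; -0.3 0 0 0 0 0 0")

```text
t: 18.23
eef_pos: [0.6455, 0.1873, 0.1574]
tool_rot: [-0.002, 0.707, -0.707, 0.001]
contact_force: [-0.0, 0.4, -0.6]
gripper_width: 0.651
```

```bash
python3 - <<'E'
from h import *
ob=bot.get_obs();p=imaging.read_camera('wrist');print(ob['t'],ob['eef_pos'],ob['contact_force'],ob['gripper_width'])
save('w13.png',p['image'])
print(fitcirc(p,ob,.062,.021,.643,.1865,sgn=-1),fitcirc(p,ob,.062,.021,.643,.1865))
E
```

```text
18.2333 [0.64547509 0.18731195 0.15736043] [-0.04962572  0.38196698 -0.56905727] 0.6510067703179125
[22.7417  0.6428  0.1867] [25.4332  0.6428  0.1869]
```

View pics/w13.png

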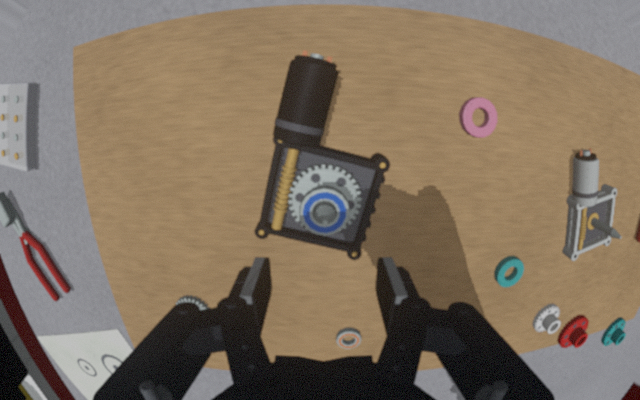

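Call:
apply_moves(moves="0 -0.2 0.2 0 0 0 0; 0 -0.23 0.23 0 0 0 0; 0 -0.23 0.23 0 0 0 0; 0 -0.23 0.23 0 0 0 0; 0 -0.23 0.23 0 0 0 0; 0 -0.2 0.18 0 0 0 0; 0 -0.08 0.06 0 0 0 0; 0 0 0 0 0 0 0; 0 0 0 0 0 0 0; 0 0 0 0 0 0 0")

```text
t: 19.12
eef_pos: [0.4817, 0.3526, 0.1532]
tool_rot: [-0.001, -0.707, 0.708, -0.001]
contact_force: [-0.0, -0.3, 0.4]
gripper_width: 0.499
```

```bash
python3 - <<'E'
from h import *
ob=bot.get_obs();p=imaging.read_camera('wrist');print(ob['t'],ob['eef_pos'],ob['contact_force'],ob['gripper_width'])
save('w14.png',p['image'])
for r,s in((.008,1),(.008,0),(.013,-1),(.013,0)): print(r,s,fitcirc(p,ob,.03,r,.485,.355,half=.015,sgn=s))
save('w14r.png',rectify(p,ob,.03,.485,.355,.05,500))
E
```

```text
19.1167 [0.48168408 0.35256832 0.15320976] [-0.03618314 -0.29303719  0.41454625] 0.4991638707034641
0.008 1 [29.0163  0.4858  0.3556]
0.008 0 [29.0163  0.4858  0.3556]
0.013 -1 [16.0728  0.4852  0.3554]
0.013 0 [20.8754  0.4898  0.3548]
```

View pics/w14.png

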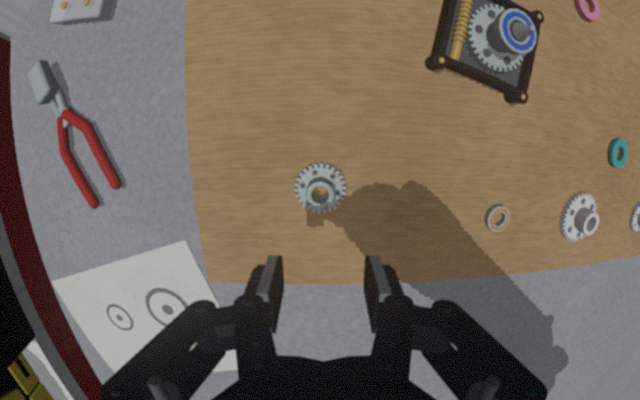

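View pics/w14r.png

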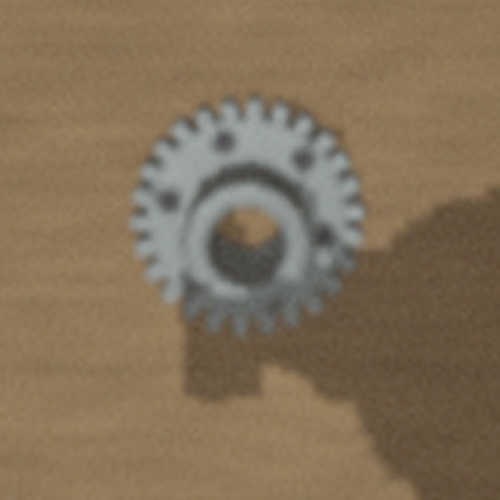

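Call:
apply_moves(moves="0 -0.02 -0.03 0.2 0 0 0; 0 0 0 0.3 0 0 0; 0 0 0 0.3 0 0 0; 0 0 0 0.18 0 0 0; 0 0 0 0 0 0 0; 0 0 0 0 0 0 0; 0 0 0 0 0 0 0")

```text
t: 19.75
eef_pos: [0.4857, 0.3569, 0.0377]
tool_rot: [0.001, -0.707, 0.707, -0.0]
contact_force: [-0.3, 0.3, 0.6]
gripper_width: 0.498
```

Call:
apply_moves(moves="0 0.01 0 0.1 0 0 0; 0 0 0 0.07 0 0 0; 0 0 0 0.03 0 0 0; 0 0 0 0 0 0 0; 0 0 0 0 0 0 0; 1 0 0 0 0 0 0; 1 0 0 0 0 0 0; 1 0 0 0 0 0 0; 1 0 0 0 0 0 0; 1 0 0 0 0 0 0; 1 0 0 0 0 0 0; 1 0 0 0 0 0 0", force=60)

```text
t: 20.75
eef_pos: [0.4844, 0.3561, 0.013]
tool_rot: [-0.0, 0.707, -0.707, 0.0]
contact_force: [-1.4, -1.4, 5.2]
gripper_width: 0.285
```

Call:
apply_moves(moves="1 0 0 -0.1 0 0 0; 1 0 0 -0.2 0 0 0; 1 0 0 -0.3 0 0 0; 1 0 0 -0.3 0 0 0; 1 0.1 0 -0.3 0 0 0; 1 0.2 -0.03 -0.03 0 0 0; 1 0.3 -0.04 0 0 0 0; 1 0.3 -0.05 0 0 0 0; 1 0.3 -0.05 0 0 0 0; 1 0.3 -0.05 0 0 0 0; 1 0.3 -0.05 0 0 0 0; 1 0.3 -0.05 0 0 0 0")

```text
t: 21.75
eef_pos: [0.5224, 0.102, 0.1605]
tool_rot: [-0.0, 0.707, -0.707, 0.0]
contact_force: [1.4, 1.1, -1.6]
gripper_width: 0.279
```

Call:
apply_moves(moves="1 0.3 -0.05 0 0 0 0; 1 0.3 -0.05 0 0 0 0; 1 0.3 -0.05 0 0 0 0; 1 0.3 -0.05 0 0 0 0; 1 0.3 -0.05 0 0 0 0; 1 0.3 -0.05 0 0 0 0; 1 0.3 -0.01 0 0 0 0; 1 0.2 0 0 0 0 0; 1 0.03 0 0 0 0 0; 1 0 0 0 0 0 0; 1 0 0 0 0 0 0; 1 0 0 0 0 0 0")

```text
t: 22.75
eef_pos: [0.5602, -0.1737, 0.1601]
tool_rot: [-0.0, 0.708, -0.706, -0.0]
contact_force: [-0.3, -0.2, -2.3]
gripper_width: 0.281
```

```bash
python3 - <<'E'
from h import *
ob=bot.get_obs();p=imaging.read_camera('wrist');print(ob['t'],ob['eef_pos'],ob['contact_force'],ob['gripper_width'])
e=ob['eef_pos']
save('w15.png',p['image'])
for dz in (.017,):
  for r,s in((.008,1),(.008,0),(.013,-1),(.013,0)):
    print(dz,r,s,fitcirc(p,ob,e[2]+dz,r,e[0],e[1],half=.006,sgn=s)-[0,e[0],e[1]])
for z,r in ((.070,.002),(.013,.011),(.013,.0115),(.013,.012),(.013,.0125)):
    print(z,r,fitcirc(p,ob,z,r,.606,-.177,half=.014,sgn=-1))
E
```

```text
22.75 [ 0.56018971 -0.17373431  0.16006368] [-0.28855127 -0.16096321 -2.33532043] 0.2813928130367564
0.017 0.008 1 [2.80103000e+01 1.21029297e-03 2.34312053e-04]
0.017 0.008 0 [2.80103000e+01 1.21029297e-03 2.34312053e-04]
0.017 0.013 -1 [2.27363000e+01 4.10292971e-04 2.34312053e-04]
0.017 0.013 0 [2.99900000e+01 8.10292971e-04 2.34312053e-04]
0.07 0.002 [38.8184  0.6114 -0.1804]
0.013 0.011 [19.8845  0.6122 -0.18  ]
0.013 0.0115 [23.25    0.6118 -0.18  ]
0.013 0.012 [24.5942  0.6116 -0.1802]
0.013 0.0125 [23.1639  0.6114 -0.1804]
```

View pics/w15.png

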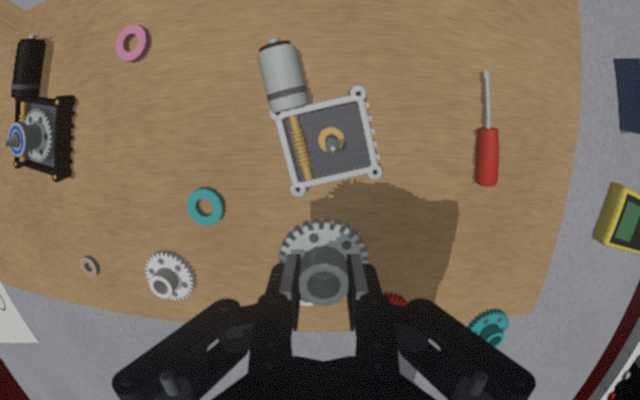

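Call:
apply_moves(moves="1 0.03 -0.2 0 0 0 0; 1 0.02 -0.22 0.1 0 0 0; 1 0 0 0.2 0 0 0; 1 0 0 0.1 0 0 0; 1 0 0 0 0 0 0; 1 0 0 0 0 0 0; 1 0 0 0 0 0 0; 1 0 0 0 0 0 0")

```text
t: 23.47
eef_pos: [0.6109, -0.1818, 0.1133]
tool_rot: [-0.0, 0.707, -0.707, 0.001]
contact_force: [-0.1, -0.2, -1.0]
gripper_width: 0.278
```

Call:
apply_moves(moves="1 -0.01 0 0.08 0 0 0; 1 0 0 0.08 0 0 0; 1 0 0 0.06 0 0 0; 1 0 0 0.06 0 0 0; 1 0 0 0.05 0 0 0; 1 0 0 0.04 0 0 0; 1 0 0 0 0 0 0; 1 0 0 0 0 0 0")

```text
t: 24.13
eef_pos: [0.6103, -0.1805, 0.0672]
tool_rot: [0.0, 0.707, -0.707, -0.0]
contact_force: [-0.4, 0.3, -1.4]
gripper_width: 0.277
```

```bash
python3 - <<'E'
from h import *
ob=bot.get_obs();p=imaging.read_camera('wrist');print(ob['t'],ob['eef_pos'],ob['contact_force'],ob['torque'])
save('w16.png',p['image'][170:350,220:420],s=4)
E
```

```text
24.1333 [ 0.6103235  -0.18053345  0.06718113] [-0.43963719  0.2533372  -1.41219148] [-0.02967725 -0.00187037 -0.01347917]
```

View pics/w16.png

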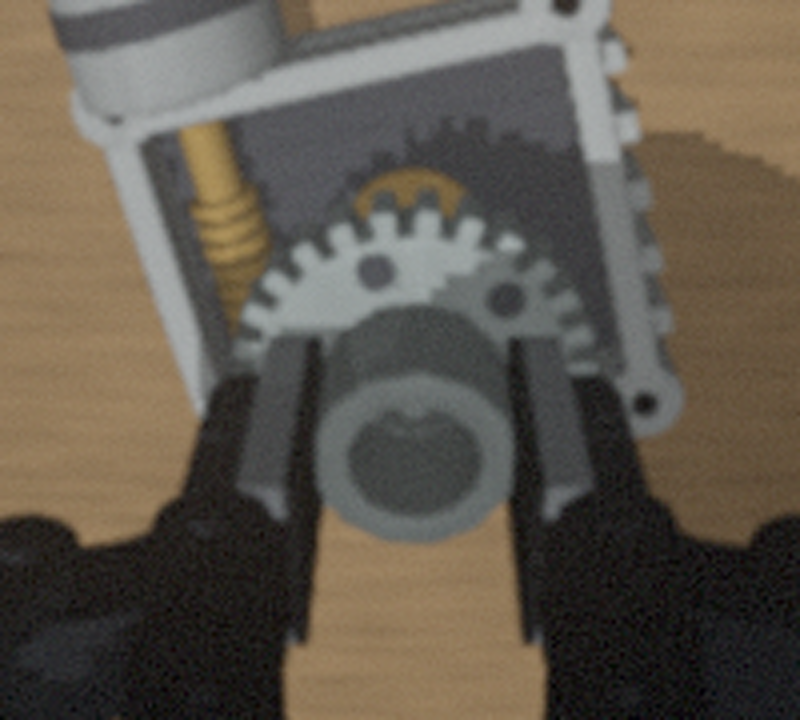

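Call:
apply_moves(moves="1 0 0 0.05 0 0 0; 1 0 0 0.06 0 0 0; 1 0 0 0.06 0 0 0; 1 0 0 0.05 0 0 0; 1 0 0 0.04 0 0 0; 1 0 0 0.03 0 0 0; 1 0 0 0 0 0 0; 1 0 0 0 0 0 0; 1 0 0 0 0 0 0")

```text
t: 24.93
eef_pos: [0.6107, -0.1806, 0.033]
tool_rot: [-0.0, 0.707, -0.707, 0.0]
contact_force: [0.5, 0.7, -2.8]
gripper_width: 0.278
```

Call:
apply_moves(moves="1 0 0 0.02 0 0 0; 1 0 0 0.02 0 0 0; 1 0 0 0.015 0 0 0; 1 0 0 0.007 0 0 0; 1 0 0 0 0 0 0; 1 0 0 0 0 0 0")

```text
t: 25.43
eef_pos: [0.6106, -0.1806, 0.026]
tool_rot: [-0.0, 0.707, -0.707, 0.0]
contact_force: [-2.9, 0.1, 5.1]
gripper_width: 0.278
```

```bash
python3 - <<'E'
from h import *
ob=bot.get_obs();p=imaging.read_camera('wrist');print(ob['t'],ob['eef_pos'],ob['contact_force'],ob['torque'])
save('w17.png',p['image'][170:350,220:420],s=4)
E
```

```text
25.4333 [ 0.61059047 -0.18055708  0.02604797] [-2.93856201  0.06514846  5.11424335] [ 0.12225182  0.46049518 -0.02126669]
```

View pics/w17.png

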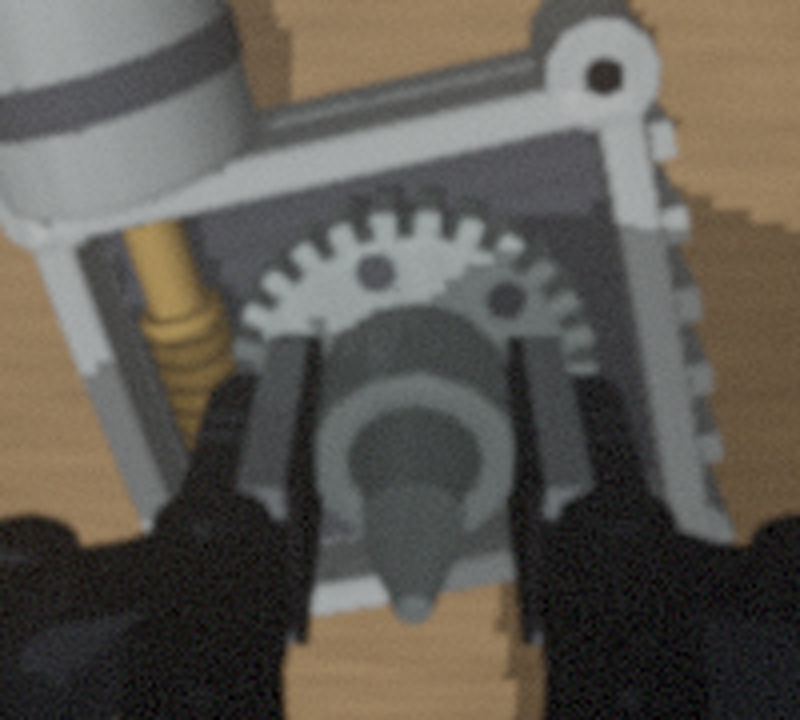

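Call:
apply_moves(moves="0 0 0 0 0 0 0; 0 0 0 0 0 0 0; 0 0 0 0 0 0 0; 0 0 0 0 0 0 0; 0 0 0 -0.1 0 0 0; 0 0 0 -0.2 0 0 0; 0 0 0 -0.3 0 0 0; 0 0 0 -0.3 0 0 0; 0 0 0 -0.13 0 0 0; 0 0 0 0 0 0 0")

```text
t: 26.32
eef_pos: [0.6136, -0.1813, 0.155]
tool_rot: [-0.003, 0.707, -0.707, 0.004]
contact_force: [0.1, -1.1, -0.4]
gripper_width: 0.497
```

```bash
python3 - <<'E'
from h import *
ob=bot.get_obs();p=imaging.read_camera('wrist');print(ob['t'],ob['eef_pos'],ob['contact_force'],ob['gripper_width'])
print(fitcirc(p,ob,.043,.013,.6115,-.1803,sgn=-1),fitcirc(p,ob,.070,.002,.6115,-.1803,sgn=-1))
save('w18.png',p['image'])
E
```

```text
26.3167 [ 0.61361797 -0.18131807  0.15497904] [ 0.13653649 -1.07016954 -0.35355616] 0.49678166670776813
[17.5814  0.6113 -0.1809] [25.7309  0.6229 -0.1893]
```

View pics/w18.png

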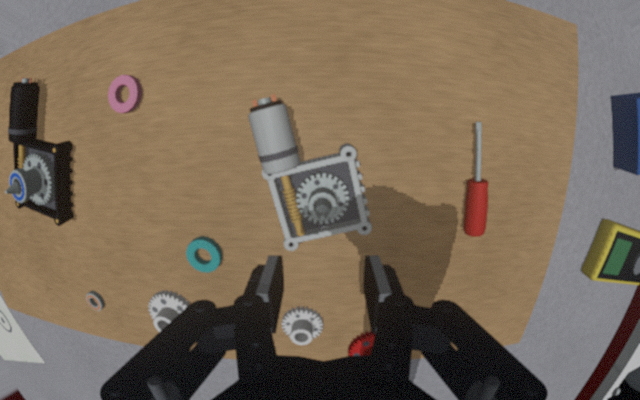

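Call:
apply_moves(moves="0 -0.2 0.1 0 0 0 0; 0 -0.28 0.14 0 0 0 0; 0 -0.3 0.14 0 0 0 0; 0 -0.3 0.14 0 0 0 0; 0 -0.3 0.14 0 0 0 0; 0 -0.3 0.14 0 0 0 0; 0 -0.3 0.14 0 0 0 0; 0 -0.3 0.14 0 0 0 0; 0 -0.3 0.14 0 0 0 0; 0 -0.2 0.1 0.1 0 0 0; 0 -0.03 0 0.1 0 0 0; 0 0 0 0 0 0 0")

```text
t: 27.37
eef_pos: [0.4489, 0.158, 0.1226]
tool_rot: [0.002, 0.709, -0.705, -0.001]
contact_force: [-0.3, -0.3, -0.3]
gripper_width: 0.499
```

Call:
apply_moves(moves="0 0 0 0 0 0 0; 0 0 0 0 0 0 0; 0 0 0 0 0 0 0")

```text
t: 27.62
eef_pos: [0.4525, 0.1553, 0.1252]
tool_rot: [0.0, -0.706, 0.708, -0.0]
contact_force: [0.1, -0.1, 0.1]
gripper_width: 0.504
```

```bash
python3 - <<'E'
from h import *
ob=bot.get_obs();p=imaging.read_camera('wrist');print(ob['t'],ob['eef_pos'],ob['contact_force'],ob['gripper_width'])
for r,s in((.008,1),(.008,0),(.016,-1),(.016,0)): print(r,s,fitcirc(p,ob,.01,r,.452,.157,half=.012,sgn=s))
save('w19.png',p['image'])
save('w19r.png',rectify(p,ob,.01,.452,.157,.04,500))
E
```

```text
27.6167 [0.45254551 0.15533178 0.1251992 ] [ 0.1162183  -0.07040934  0.12790398] 0.5035989895091114
0.008 1 [18.5047  0.4524  0.1558]
0.008 0 [18.5047  0.4524  0.1558]
0.016 -1 [16.944   0.4518  0.1558]
0.016 0 [16.944   0.4518  0.1558]
```

View pics/w19r.png

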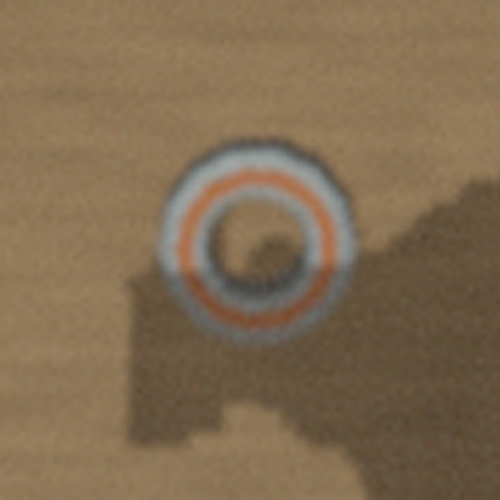

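Call:
apply_moves(moves="-0.2 -0.004 0.002 0.2 0 0 0; -0.2 0 0 0.3 0 0 0; -0.2 0 0 0.27 0 0 0; -0.2 0 0 0 0 0 0; -0.2 0 0 0 0 0 0; -0.2 0 0 0 0 0 0")

```text
t: 28.17
eef_pos: [0.4527, 0.157, 0.0339]
tool_rot: [0.001, -0.707, 0.707, -0.0]
contact_force: [0.7, 0.8, -0.1]
gripper_width: 0.598
```

Call:
apply_moves(moves="-0.2 0.01 0.003 0.1 0 0 0; -0.2 0 0 0.1 0 0 0; -0.2 0 0 0.05 0 0 0; -0.2 0 0 0 0 0 0; -0.2 0 0 0 0 0 0; -0.2 0 0 0 0 0 0", force=40)

```text
t: 28.67
eef_pos: [0.4521, 0.1562, 0.0037]
tool_rot: [-0.001, 0.707, -0.707, 0.0]
contact_force: [0.6, 0.2, 0.1]
gripper_width: 0.601
```

Call:
apply_moves(moves="-0.2 0 0 0.018 0 0 0; -0.2 0 0 0 0 0 0; 1 0 0 0 0 0 0; 1 0 0 0 0 0 0; 1 0 0 0 0 0 0; 1 0 0 0 0 0 0; 1 0 0 0 0 0 0; 1 0 0 0 0 0 0; 1 0 0 0 0 0 0")

```text
t: 29.42
eef_pos: [0.4514, 0.1559, 0.0008]
tool_rot: [-0.0, 0.707, -0.707, 0.0]
contact_force: [-1.4, -0.2, 4.4]
gripper_width: 0.343
```

```bash
python3 - <<'E'
from h import *
ob=bot.get_obs();p=imaging.read_camera('wrist');print(ob['t'],ob['eef_pos'],ob['contact_force'],ob['gripper_width'])
save('w20.png',p['image'][170:350,220:420],s=4)
E
```

```text
29.4167 [0.4513997  0.15589285 0.00075314] [-1.42400082 -0.21773148  4.4407281 ] 0.34335472432417585
```

View pics/w20.png

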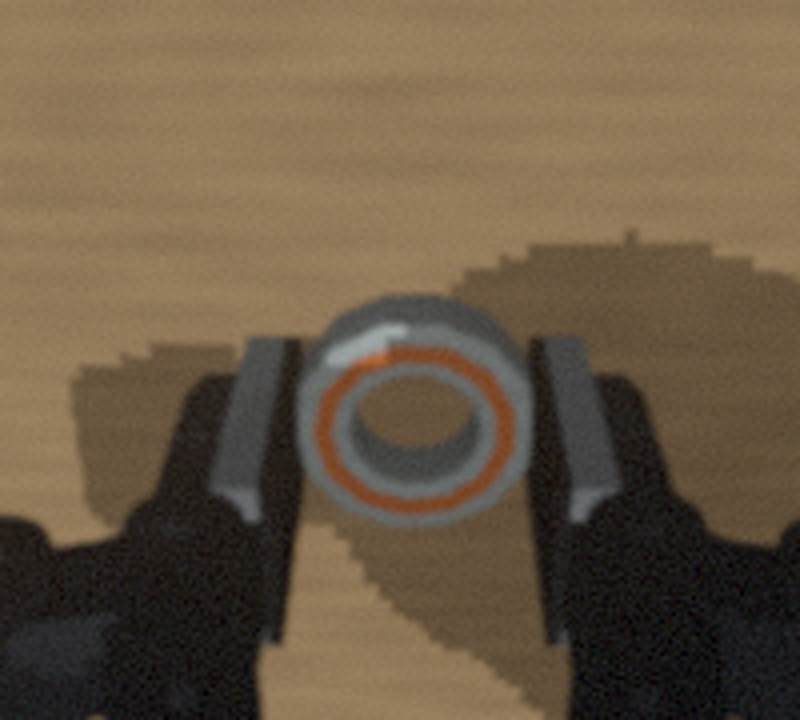

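Call:
apply_moves(moves="1 0 0 -0.1 0 0 0; 1 0 0 -0.2 0 0 0; 1 0 0 -0.3 0 0 0; 1 0 0 -0.3 0 0 0; 1 0.1 -0.05 -0.2 0 0 0; 1 0.25 -0.12 -0.1 0 0 0; 1 0.3 -0.14 0 0 0 0; 1 0.3 -0.14 0 0 0 0; 1 0.3 -0.14 0 0 0 0; 1 0.3 -0.14 0 0 0 0; 1 0.3 -0.14 0 0 0 0; 1 0.3 -0.14 0 0 0 0")

```text
t: 30.47
eef_pos: [0.5729, -0.104, 0.1444]
tool_rot: [0.0, 0.707, -0.707, -0.0]
contact_force: [1.1, 1.2, -0.5]
gripper_width: 0.342
```

Call:
apply_moves(moves="1 0.3 -0.14 0 0 0 0; 1 0.25 -0.12 0 0 0 0; 1 0.1 -0.06 0 0 0 0; 1 0 0 0 0 0 0; 1 0 0 0 0 0 0; 1 0 0 0 0 0 0; 1 0 0 0 0 0 0")

```text
t: 31.05
eef_pos: [0.6106, -0.178, 0.1442]
tool_rot: [-0.0, 0.708, -0.706, -0.001]
contact_force: [-0.2, 0.5, -0.7]
gripper_width: 0.341
```

```bash
python3 - <<'E'
from h import *
ob=bot.get_obs();p=imaging.read_camera('wrist');print(ob['t'],ob['eef_pos'],ob['contact_force'],ob['gripper_width'])
e=ob['eef_pos']
save('w21.png',p['image'])
for r,s in((.008,1),(.008,0),(.016,-1),(.016,0)):
    print(r,s,fitcirc(p,ob,e[2]+.0092,r,e[0],e[1],half=.006,sgn=s)-[0,e[0],e[1]])
E
```

```text
31.05 [ 0.61063985 -0.17796861  0.14422692] [-0.19322644  0.5056674  -0.66305872] 0.34142800427186887
0.008 1 [9.20260000e+00 3.60151541e-04 1.68605982e-04]
0.008 0 [2.75144000e+01 6.16015154e-03 1.68605982e-04]
0.016 -1 [2.46461000e+01 1.60151541e-04 3.68605982e-04]
0.016 0 [2.89529000e+01 5.60151541e-04 3.68605982e-04]
```

View pics/w21.png

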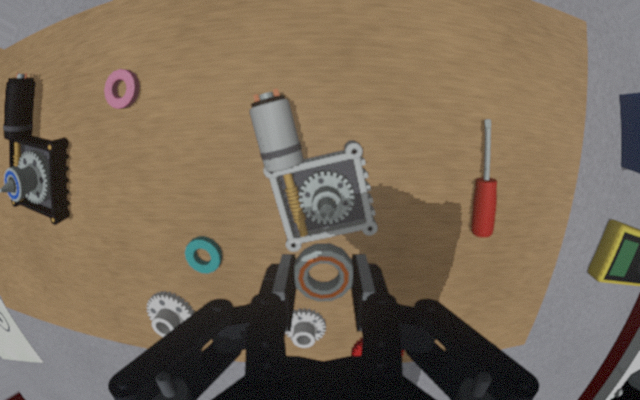

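Call:
apply_moves(moves="1 0.01 -0.003 0.2 0 0 0; 1 0 0 0.17 0 0 0; 1 0 0 0 0 0 0; 1 0 0 0 0 0 0; 1 0 0 0 0 0 0; 1 0 0 0 0 0 0")

```text
t: 31.6
eef_pos: [0.6124, -0.1811, 0.1015]
tool_rot: [-0.001, 0.707, -0.707, 0.001]
contact_force: [-1.2, -1.6, 0.5]
gripper_width: 0.347
```

Call:
apply_moves(moves="1 -0.005 0.006 0.06 0 0 0; 1 0 0 0.06 0 0 0; 1 0 0 0.06 0 0 0; 1 0 0 0.06 0 0 0; 1 0 0 0.05 0 0 0; 1 0 0 0.04 0 0 0; 1 0 0 0 0 0 0; 1 0 0 0 0 0 0")

```text
t: 32.27
eef_pos: [0.6105, -0.1806, 0.0599]
tool_rot: [0.0, 0.707, -0.707, -0.0]
contact_force: [0.0, 0.3, 0.4]
gripper_width: 0.344
```

```bash
python3 - <<'E'
from h import *
ob=bot.get_obs();p=imaging.read_camera('wrist');print(ob['t'],ob['eef_pos'],ob['contact_force'],ob['torque'])
save('w22.png',p['image'][170:350,220:420],s=4)
E
```

```text
32.2667 [ 0.61049096 -0.18063305  0.05987729] [0.00905334 0.27432461 0.43668864] [ 0.0295315  -0.02516427 -0.00464709]
```

View pics/w22.png

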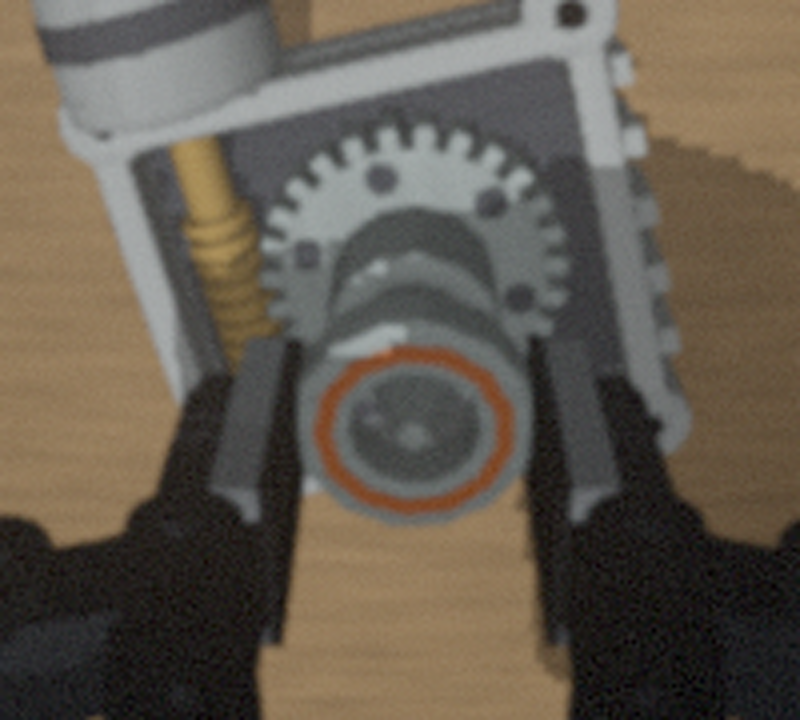

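Tip is in the bore and centred. Lowering further.

Call:
apply_moves(moves="1 0 0 0.03 0 0 0; 1 0 0 0.03 0 0 0; 1 0 0 0.03 0 0 0; 1 0 0 0.015 0 0 0; 1 0 0 0 0 0 0; 1 0 0 0 0 0 0; 1 0 0 0 0 0 0")

```text
t: 32.9
eef_pos: [0.6108, -0.1807, 0.0479]
tool_rot: [-0.0, 0.707, -0.707, 0.0]
contact_force: [-0.7, -0.4, -0.1]
gripper_width: 0.342
```

Call:
apply_moves(moves="1 0 0 0.015 0 0 0; 1 0 0 0.012 0 0 0; 1 0 0 0.01 0 0 0; 1 0 0 0 0 0 0; 1 0 0 0 0 0 0")

```text
t: 33.32
eef_pos: [0.6109, -0.1807, 0.0438]
tool_rot: [-0.0, 0.707, -0.707, 0.0]
contact_force: [-1.4, 0.0, 5.6]
gripper_width: 0.343
```

Contact at the expected height. Release and retreat.

Call:
apply_moves(moves="-0.1 0 0 0 0 0 0; -0.1 0 0 0 0 0 0; -0.1 0 0 0 0 0 0; -0.1 0 0 0 0 0 0; -0.1 0 0 -0.1 0 0 0; -0.1 0 0 -0.2 0 0 0; -0.1 0 0 -0.3 0 0 0; -0.1 0 0 -0.3 0 0 0; -0.1 0 0 -0.2 0 0 0; -0.1 0 0 0 0 0 0; -0.1 0 0 0 0 0 0; -0.1 0 0 0 0 0 0")

```text
t: 34.32
eef_pos: [0.6102, -0.1806, 0.1753]
tool_rot: [0.0, 0.707, -0.707, -0.0]
contact_force: [-0.9, 0.3, -0.6]
gripper_width: 0.551
```

```bash
python3 - <<'E'
from h import *
ob=bot.get_obs();p=imaging.read_camera('wrist');print(ob['t'],ob['eef_pos'],ob['contact_force'],ob['gripper_width'])
print(fitcirc(p,ob,.053,.016,.6115,-.1803,sgn=-1))
s=imaging.read_camera('scene')
a=cv2.resize(p['image'],(640,400)); 
b=cv2.resize(s['image'][150:280,180:430],(640,333),interpolation=cv2.INTER_CUBIC)
save('w23.png',p['image']);save('s23.png',b)
save('w24.png',np.hstack([cv2.resize(p['image'][130:260,250:400],None,fx=3.4,fy=3.4,interpolation=cv2.INTER_CUBIC)]))
E
```

```text
34.3167 [ 0.61024285 -0.18059771  0.17531473] [-0.9446968   0.32499864 -0.56309621] 0.5513865969121495
[20.1324  0.6117 -0.1805]
```

View pics/w24.png

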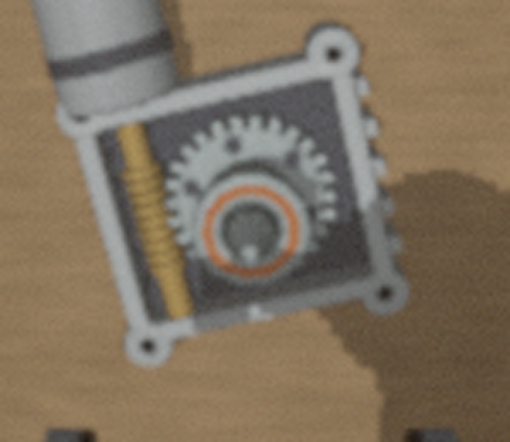

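View pics/s23.png

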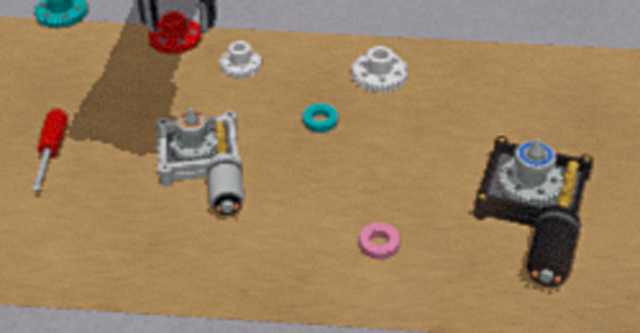

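Both stacks are in place and flat, the bystanders are where they were, and the gripper is clear. I'm handing in.

```bash
python3 - <<'E'
from h import *
print(bot.hand_in(),bot.get_obs()['t'])
E
```

```text
the job is handed in; nothing more can be done
the job is handed in; nothing more can be done
```

I fitted both steel gears, hub up, and put the matching bearing (blue-seal large, orange-seal small) on each hub. I handed the job in at about 34 s; the hand-in reports no verdict.

- **Lowering:** Every part was lowered in the gripper until it touched, and each touched within 1 mm of its expected height. Neither gear nor bearing was dropped.
- **Last checks:** The bearings measured within 1 mm of their shaft axes in the wrist camera. In the last pictures both stacks looked flat and the gripper was open, about 100 mm above the small stack.
- **Bystanders:** The white gears, the screwdriver and the look-alikes were not touched and look to be where they started. I judged that by eye and did not measure it.
- **Disagreements:** One automatic circle fit, of the small shaft's tip, jumped to a wrong spot (about 14 mm off). I did not use it: the hub fit in the same picture was 1 mm from the shaft position already measured. The top camera's early readings of the large shaft were several millimetres off the wrist camera's, so I worked from the wrist camera.

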